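Load the offcut tray, slide it into its bay and shut the gate

ROBOT

A 6-joint arm with a two-finger parallel gripper is mounted at the origin on a cart in front of the work surface, level with it; the furniture and walls round the work are solid. World frame = base frame: x ahead of the robot, y to its left, z up, the work surface at z = 0. Lengths are in m, angles in degrees, forces in N, time in s.
With the tool pointing down it reaches from about 0.425 to 1.125 m from the base axis. Payload 14.9 kg.
Tool frame: the origin (TCP) lies midway between the tips of the shut fingers; the grasp point (between the pads) lies 19 mm behind it; z points along the fingers, y is the direction in which the jaws open and shut (so a half turn about z gives the same grasp; the last joint's range is limited). The gripper opens to 91 mm and grips with 3 to 60 N. Pads are 32 mm wide; open, the fingers measure 118 mm over their backs; the gripper's body (76 mm by 178 mm) begins 60 mm behind the grasp point.
Start: joints at [71.717, 21.709, 99.362, -0, 58.929, -1.908], TCP at [0.197, 0.672, 0.214] pointing down, gripper open.
Joint ranges: [-158.91, 158.91], [-42.39, 125.64], [0.06, 152.35], [-60.88, 240.88], [17.5, 164.5], [-176.32, 176.32]. Speed limits (degrees/s): [108.29, 108.29, 136.94, 180, 180, 180].

INTERFACE

Orientations are given as [roll, pitch, yaw] about the fixed x, y, z axes, in that order (R = Rz(yaw) Ry(pitch) Rx(roll)).
In Python, from workcell import ctrl gives the robot as it stands.
- The arm moves only by the tool jog_arm, never from a script. Its argument "plan" is a list of rows, each an object with "delta_pos": the shift along the tool's x, y, z in m, a list of three; "angular": the turn, a rotation vector about the tool's x, y, z in degrees, a list of three; "jaw": the opening in per cent of the stroke, from 0 (shut) to 100 (fully open). In form: [{"delta_pos": [x, y, z], "angular": [ax, ay, az], "jaw": jaw}, ...]. A call has 1 to 12 rows; each row is the pose to reach, as a shift and turn from the pose commanded when the call began, along the tool's axes at that moment; what a row does not reach only later rows make up. A row lasts 1/8 s, in which the tool goes at most 62.5 mm and 10.7 degrees, less where a joint would pass 70% of its speed; a pose out of reach is approached as far as the arm can. A call with a gripper value outside its range is refused whole. The fingers move at their own pace and stop on an object; the grip force is fixed at half the most. Time passes only in rows, so rows that repeat a pose let the fingers close. It gives the time, the measured TCP pose, the force and the opening at its end, in the units of the state.
- ctrl.get_obs(): the state, without advancing time (a new reading comes with each control period).
- ctrl.camera(name): name is "scene" or "top"; returns a dict with "image" (420x560x3 uint8, blue, green, red), "camera_matrix" (3x3 intrinsics, pixels), "T" (4x4, takes a point from camera to world coordinates). Camera axes: x right, y up, looking along -z (the intrinsics and any distortion apply to the point x, -y, -z); pixel columns grow to the right and rows downward; lengths in m; the calibration is good to about 2 mm. A picture is of the moment at which its call begins. There is no depth.
- ctrl.hand_in(): hands the job in, once; it reports no verdict.
The state is a dict: "clock": time; "qpos": joint angles; "dq": joint speeds; "tau": joint torques, N m; "tcp_pos": TCP position; "eef_rot": TCP orientation; "ft_force": force on the tool from outside, world axes, zero at the start; "wrist_torque": the same for the moment, N m; "gripper_width": opening from 0.0 (shut) to 1.0 (fully open).
Only numpy, scipy, OpenCV 4.12 (cv2) and the standard library are available. Lean on these libraries where they do the work, as an engineer would, in place of code of your own. Each camera call takes 0.05 s, during which the arm holds its last target. There are 200 camera calls.

TASK

Put the wooden offcuts that lie loose on the left of the bench into the open plywood tray, lying level and not sticking up over its sides. Then slide the loaded tray along the bench, without lifting or tipping it, into the wooden bay on the right until it is fully home against the end stop (the little steel gate at its mouth must first be swung out of the way), and finally swing the gate fully shut behind it. Leave the screwdriver, the torch and the roll of tape alone.

Things in the scene. Friction and masses are not known exactly. Their poses are not given: they have to be found in the camera images.
- tray: Open plywood tray, loose, about 0.5 kg, too wide to grasp across: 134 (its x) x 246 (its y) x 45 mm high outside, walls and floor 6 mm thick, so 122 x 234 mm inside. Origin: centre of its underside; its y runs along its length, z up. It starts in the middle of the bench, roughly in line with the bay, with its -y end towards the bay.
- bay: Fixed three-sided bay of wooden rails, 30 mm high, on the bare bench top at the right. Origin: on the bench top, where the home tray's origin lies; y points out through the open mouth: the tray enters towards -y, axes parallel to the bay's. Inner faces of the side rails at x = -73 and +73 mm (6 mm play each side); end stop's face at y = -123; the home tray's outer end is at y = +123 mm.
- bay_mouth (a point): Point on the bench top in the middle of the bay's mouth, at the bay's y = 104 mm, where the side rails end. From y = 58 to 104 mm their inner faces flare out from 73 to about 86 mm either side of the middle, to lead the tray in.
- gate (a joint): Angle of the steel gate at the bay's mouth (rad), on an upright hinge (friction 0.05 N m; stays where left). 0 = fully shut, at its stop: the bar lies across the mouth, from the hinge towards the bay's -x, its rubber pad 8 mm behind the home tray. 1.57 = it points along the bay's +y, clear of the tray; limit 1.9. Opens clockwise from above. Starts at 0 to 0.6, blocking the mouth.
- gate_knob (a point): Middle of the grip of the gate's upright round black knob, 22 mm in diameter, 50 mm above the bench and 72 mm from the hinge axis; the grip runs from 35 to 65 mm above the bench. The bar below it is 10 mm thick, 11 to 29 mm above the bench, and ends 85 mm from the hinge axis.
- gate_hinge (a point): Point on the gate's upright hinge axis, fixed to the bay at its x = 103, y = 145 mm, 20 mm above the bench. The hinge knuckle is 22 mm in diameter and reaches up to 36 mm.
- strip_1: Dark hardwood offcut strip, 34 (its x) x 110 (its y) x 22 mm (its z), 39 g; origin at the centre of its underside. Lies flat on the left of the bench, or is absent.
- strip_2: Dark hardwood offcut strip, 34 (its x) x 110 (its y) x 22 mm (its z), 39 g; origin at the centre of its underside. Lies flat on the left of the bench, or is absent.
- strip_3: Dark hardwood offcut strip, 34 (its x) x 110 (its y) x 22 mm (its z), 39 g; origin at the centre of its underside. Lies flat on the left of the bench, or is absent.
- block: Pale pine offcut block, 42 (its x) x 90 (its y) x 30 mm (its z), 54 g; origin at the centre of its underside. Lies flat on the left of the bench, or is absent.
- torch: Bystander: black torch, 35 x 161 x 36 mm, lying behind the offcuts; origin at the centre of its underside.
- driver: Bystander: yellow screwdriver, 28 x 169 x 30 mm, lying in front of the fixed red toolbox (front face at world x = 0.62, y from -0.27 to 0.13, 0.19 m high: keep the arm clear of it); origin at the centre of its underside.
- tape_roll: Bystander: cream roll of tape, 104 mm across, 25 mm high, lying flat behind the tray; origin at the centre of its underside.
Things that resemble listed ones, but are neither listed nor needed, are in the scene too. Leave any green or orange look-alike of the strip_3 alone.

How it is judged (in metres and radians):
On the way, in this order (a step that is already met when the one before it is completed fails the run):
1. every offcut present lies inside the tray, let go (x of strip_1 in the frame of tray between -0.06 and 0.06 m and y of strip_1 in the frame of tray between -0.12 and 0.12 m and z of strip_1 in the frame of tray between -0.005 and 0.045 m and angle between strip_1's own y axis and vertical between 1.37 and 1.77 rad and x of strip_2 in the frame of tray between -0.06 and 0.06 m and y of strip_2 in the frame of tray between -0.12 and 0.12 m and z of strip_2 in the frame of tray between -0.005 and 0.045 m and angle between strip_2's own y axis and vertical between 1.37 and 1.77 rad and x of strip_3 in the frame of tray between -0.06 and 0.06 m and y of strip_3 in the frame of tray between -0.12 and 0.12 m and z of strip_3 in the frame of tray between -0.005 and 0.045 m and angle between strip_3's own y axis and vertical between 1.37 and 1.77 rad and x of block in the frame of tray between -0.06 and 0.06 m and y of block in the frame of tray between -0.12 and 0.12 m and z of block in the frame of tray between -0.005 and 0.045 m and angle between block's own y axis and vertical between 1.37 and 1.77 rad and linear speed of each of strip_1, strip_2, strip_3, block below 0.03 m/s and contact force between the fingers and strip_1 below 0.3 N and contact force between the fingers and strip_2 below 0.3 N and contact force between the fingers and strip_3 below 0.3 N and contact force between the fingers and block below 0.3 N), for 0.2 s.
2. the loaded tray is home in the bay (x of strip_1 in the frame of tray between -0.06 and 0.06 m and y of strip_1 in the frame of tray between -0.12 and 0.12 m and z of strip_1 in the frame of tray between -0.005 and 0.045 m and angle between strip_1's own y axis and vertical between 1.37 and 1.77 rad and x of strip_2 in the frame of tray between -0.06 and 0.06 m and y of strip_2 in the frame of tray between -0.12 and 0.12 m and z of strip_2 in the frame of tray between -0.005 and 0.045 m and angle between strip_2's own y axis and vertical between 1.37 and 1.77 rad and x of strip_3 in the frame of tray between -0.06 and 0.06 m and y of strip_3 in the frame of tray between -0.12 and 0.12 m and z of strip_3 in the frame of tray between -0.005 and 0.045 m and angle between strip_3's own y axis and vertical between 1.37 and 1.77 rad and x of block in the frame of tray between -0.06 and 0.06 m and y of block in the frame of tray between -0.12 and 0.12 m and z of block in the frame of tray between -0.005 and 0.045 m and angle between block's own y axis and vertical between 1.37 and 1.77 rad and x of tray in the frame of bay between -0.012 and 0.012 m and y of tray in the frame of bay between -0.008 and 0.008 m and angle between the y axis of tray and the y axis of bay, either way round below 0.1 rad and height (world z) of tray below 0.008 m), for 0.2 s.
3. the gate is shut behind the tray (x of tray in the frame of bay between -0.012 and 0.012 m and y of tray in the frame of bay between -0.008 and 0.008 m and angle between the y axis of tray and the y axis of bay, either way round below 0.1 rad and height (world z) of tray below 0.008 m and value of joint gate below 0.1 rad), for 0.2 s.
At the end, for the whole second after the job is handed in: Every offcut present lies in the tray (centre between its walls, underside below the rim, long axis within 0.2 rad of level), the tray stands flat in the bay within 8 mm of the end stop, 12 mm of the centre line and 0.1 rad of straight, the gate is within 0.1 rad of fully shut, and all is at rest (all of step 3 and x of strip_1 in the frame of tray between -0.06 and 0.06 m and y of strip_1 in the frame of tray between -0.12 and 0.12 m and z of strip_1 in the frame of tray between -0.005 and 0.045 m and angle between strip_1's own y axis and vertical between 1.37 and 1.77 rad and x of strip_2 in the frame of tray between -0.06 and 0.06 m and y of strip_2 in the frame of tray between -0.12 and 0.12 m and z of strip_2 in the frame of tray between -0.005 and 0.045 m and angle between strip_2's own y axis and vertical between 1.37 and 1.77 rad and x of strip_3 in the frame of tray between -0.06 and 0.06 m and y of strip_3 in the frame of tray between -0.12 and 0.12 m and z of strip_3 in the frame of tray between -0.005 and 0.045 m and angle between strip_3's own y axis and vertical between 1.37 and 1.77 rad and x of block in the frame of tray between -0.06 and 0.06 m and y of block in the frame of tray between -0.12 and 0.12 m and z of block in the frame of tray between -0.005 and 0.045 m and angle between block's own y axis and vertical between 1.37 and 1.77 rad and linear speed of each of strip_1, strip_2, strip_3, block below 0.03 m/s and linear speed of tray below 0.02 m/s); the robot touches nothing.
It fails at once if the tray is lifted more than 25 mm or tipped more than 0.25 rad (height (world z) of tray above 0.025 m or angle between tray's own z axis and vertical above 0.25 rad).
It fails at once if the torch, the screwdriver or the roll of tape is moved more than 40 mm (distance of any of torch, driver, tape_roll from where it was at the start of the episode above 0.04 m).
Of strip_1, strip_2, strip_3, block only 2 to 4 are there at a start; the rules pass over those that are not, and their reading is None.
At some moment in a run one of strip_1, strip_2, strip_3, block may be knocked a few centimetres aside while the robot is not near it.
Once in a run the grip may slacken for a moment while it holds something.
It also fails if it takes over 210 s, if anything falls off the work surface, if the arm or the gripper's body presses on something with over 40 N, if the wrist force passes 120 N, or if a joint passes its speed limit or range.

## Working session

There is one attempt and no reset: what is moved stays moved. The work goes in short steps, Python scripts to look and compute and a tool call to move; the robot and the scene stay as the last step left them, time stands still between calls to the robot, and variables do not carry over. Pictures are saved under pics/ and viewed, about 12 in all and at most 16, crops included, and the job is handed in when it is done.

Besides the shell and the picture viewer there is one more tool, called after "Emit:" by a JSON object that holds its "op" and its "data". jog_arm: Moves the arm, as the interface text tells. Its arguments: {"type":"object","properties":{"plan":{"type":"array"}},"required":["plan"]}

```bash
mkdir -p pics; ls
cat > h.py <<'E'
import numpy as np, cv2
from workcell import ctrl
def snap(n):
    c=ctrl.camera(n); return c
def ray(c,u,v,z):
    K=np.array(c["camera_matrix"],float);T=np.array(c["T"])
    p=np.linalg.inv(K)@[u,v,1]; d=T[:3,:3]@np.array([p[0],-p[1],-p[2]]); o=T[:3,3]
    return (o+d*(z-o[2])/d[2])
def proj(c,P):
    K=np.array(c["camera_matrix"],float);T=np.array(c["T"])
    q=T[:3,:3].T@(np.array(P)-T[:3,3]); q=K@[q[0],-q[1],-q[2]]; return q[:2]/q[2]
def big(img,x0,y0,w,h,s,fn):
    cv2.imwrite("pics/"+fn,cv2.resize(img[y0:y0+h,x0:x0+w],None,fx=s,fy=s,interpolation=cv2.INTER_CUBIC))
E
python3 - <<'E'
from h import *
for n in("scene","top"):
    c=snap(n); print({k:(v if k!="image" else v.shape) for k,v in c.items()})
    cv2.imwrite(f"pics/{n}0.png",c["image"])
print(ctrl.get_obs())
E
```

```text
pics
{'image': (420, 560, 3), 'camera_matrix': array([[490.72983408,   0.        , 282.38030694],
       [  0.        , 490.72983408, 213.12468996],
       [  0.        ,   0.        ,   1.        ]]), 'T': array([[-0.77344638,  0.3014413 , -0.55759649, -0.47976778],
       [-0.63354725, -0.39534737,  0.66507018,  1.51719662],
       [-0.01996468,  0.86765984,  0.49675729,  1.01224169],
       [ 0.        ,  0.        ,  0.        ,  1.        ]])}
{'image': (420, 560, 3), 'camera_matrix': array([[440.19324945,   0.        , 277.1407426 ],
       [  0.        , 440.19324945, 212.59057602],
       [  0.        ,   0.        ,   1.        ]]), 'T': array([[ 0.25520253,  0.90730555, -0.33416809,  0.0888527 ],
       [-0.96684606,  0.23626169, -0.0968974 ,  0.09236047],
       [-0.00896443,  0.34781756,  0.93751938,  1.44014788],
       [ 0.        ,  0.        ,  0.        ,  1.        ]])}
{'clock': 0.1, 'qpos': array([ 7.17165763e+01,  2.17364668e+01,  9.93913261e+01,  6.64278817e-04,
        5.89284738e+01, -1.90893689e+00]), 'dq': array([-0.02180368, -0.04685924, -0.16464185,  0.02048095, -0.10077136,
        0.01454074]), 'tau': array([-1.67784269e-04, -7.65048695e+01, -4.35296595e+01,  6.51987107e-02,
        3.98775400e-02,  2.00240021e-05]), 'tcp_pos': array([0.19724556, 0.67127387, 0.21335027]), 'eef_rot': array([-1.79943783e+02, -2.44262267e-03,  1.63625169e+02]), 'ft_force': array([ 1.23431378e-04, -1.81166394e-01, -2.50170962e-01]), 'wrist_torque': array([-0.01752301,  0.02518262,  0.05059988]), 'gripper_width': 1.0006611727407586}
```

View pics/top0.png

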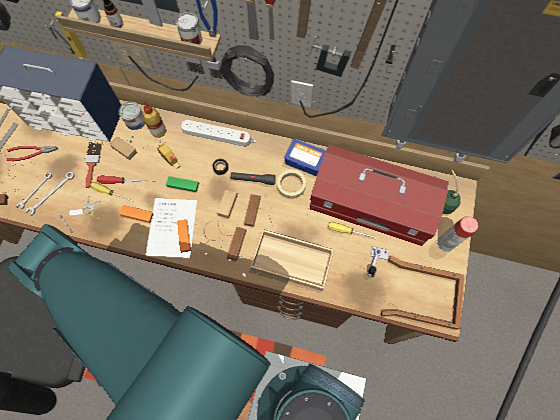

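View pics/scene0.png

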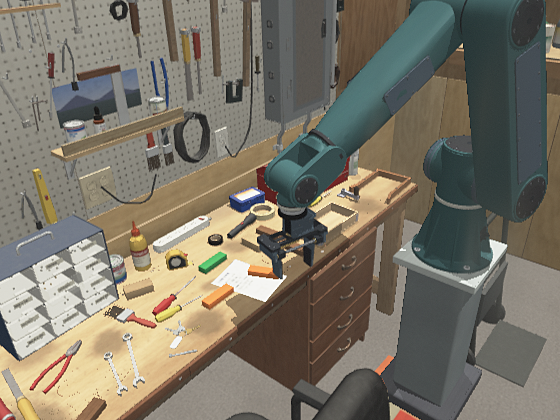

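The top view shows two dark strips at about (253,210) and (236,243), a pale block at (228,204), and the tray at (292,258). The bay is on the right and its gate is near (377,262). Orange and green look-alikes lie at (183,184), (136,213) and (183,236). There is also a brownish piece at (123,147). I'll enlarge the work area.

Run:
```python
from h import *
c=snap("top"); im=c["image"]
big(im,100,130,200,150,4,"cropL.png"); big(im,240,210,240,140,3.3,"cropR.png")
for n,u,v in[("block",228,204),("s",253,210),("s",236,243),("tray",292,258),("brown",123,147),("end",0,200),("knob",371,270)]: print(n,ray(c,u,v,0.02).round(3))
print(proj(c,ctrl.get_obs()["tcp_pos"]))
```

```text
block [0.583 0.412 0.02 ]
s [0.583 0.322 0.02 ]
s [0.455 0.345 0.02 ]
tray [0.452 0.151 0.02 ]
brown [0.7  0.85 0.02]
end [0.396 1.19  0.02 ]
knob [ 0.479 -0.11   0.02 ]
[ 92.50393677 280.45470639]
```

View pics/cropL.png

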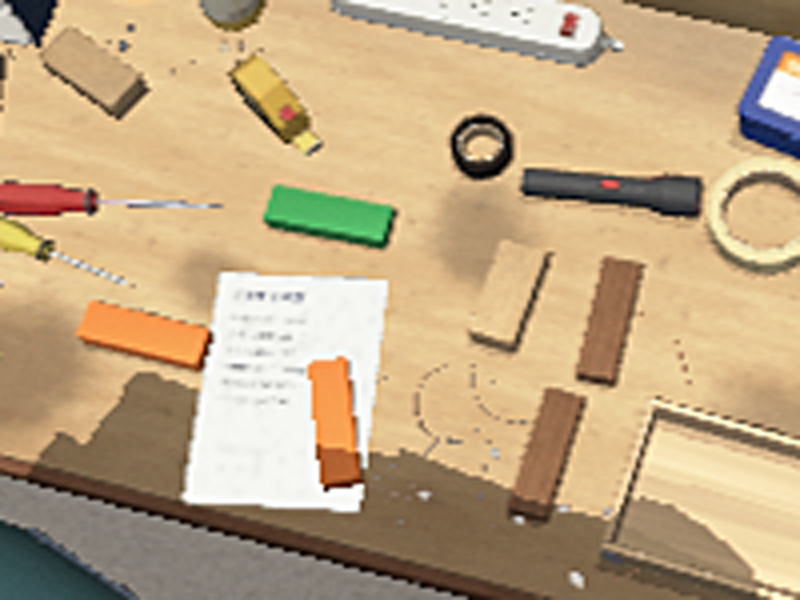

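View pics/cropR.png

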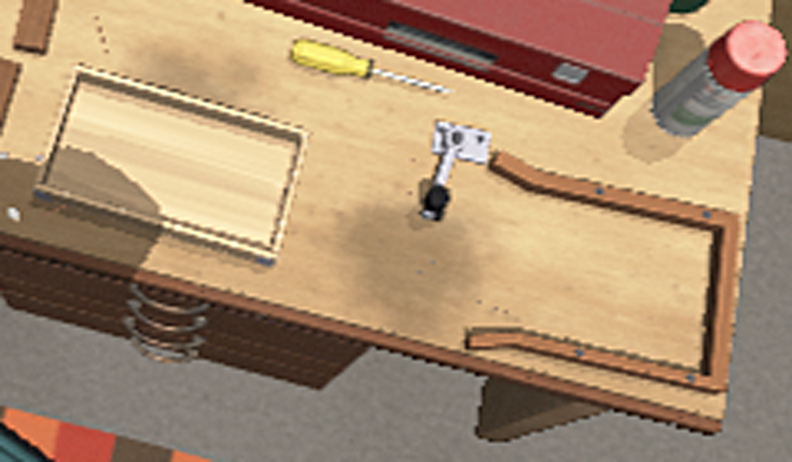

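Candidates: the pale block at (228,204) and dark-brown strips at (253,210) and (236,243) match the description. The green piece at (183,184) and the orange ones at (136,213) and (183,236) are look-alikes to leave alone, and the grey-brown piece at (123,147) is far off beside the paint. That makes three offcuts. Next I'll fit the poses.

```bash
cat >> h.py <<'E'
from scipy.optimize import minimize, least_squares
def boxpts(p,sz):
    x,y,a=p; c,s=np.cos(a),np.sin(a)
    return np.array([[x+c*i*sz[0]/2-s*j*sz[1]/2,y+s*i*sz[0]/2+c*j*sz[1]/2,k] for i in(-1,1) for j in(-1,1) for k in(0+(sz[3] if len(sz)>3 else 0),sz[2]+(sz[3] if len(sz)>3 else 0))])
def hullmask(c,p,sz,S=4):
    q=np.array([proj(c,P) for P in boxpts(p,sz)])
    m=np.zeros((420*S,560*S),np.uint8); cv2.fillConvexPoly(m,cv2.convexHull(((q+.5)*S).astype(np.int32)),1); return m
def fitbox(c,mask,p0,sz,S=4):
    M=cv2.resize(mask.astype(np.uint8)*255,None,fx=S,fy=S,interpolation=cv2.INTER_LINEAR)>127
    def f(p):
        m=hullmask(c,p,sz,S)>0; return 1-(m&M).sum()/(m|M).sum()
    r=min((minimize(f,[p0[0],p0[1],a],method="Nelder-Mead",options=dict(initial_simplex=[[p0[0],p0[1],a],[p0[0]+.01,p0[1],a],[p0[0],p0[1]+.01,a],[p0[0],p0[1],a+.2]],maxiter=120)) for a in(p0[2],p0[2]+.3)),key=lambda r:r.fun)
    return r.x,1-r.fun
def fitpts(P,Q):
    "rigid 2d: model P -> world Q"
    f=lambda t:((np.array([[np.cos(t[2]),-np.sin(t[2])],[np.sin(t[2]),np.cos(t[2])]])@P.T).T+t[:2]-Q).ravel()
    r=least_squares(f,[*Q.mean(0),0]); return r.x,r.fun
E
python3 - <<'E'
from h import *
c=snap("top"); im=c["image"]
hsv=cv2.cvtColor(im,cv2.COLOR_BGR2HSV)
for u,v in[(228,204),(253,210),(236,243),(210,212),(245,190),(236,215),(215,250),(123,147)]: print((u,v),hsv[v,u])
o=np.array([240,210]);C=lambda x,y:(x/3.3+o[0]-.35,y/3.3+o[1]-.35)
T=[((80,66),.067,.123),((308,130),.067,-.123),((272,252),-.067,-.123),((36,188),-.067,.123)]
Q=np.array([ray(c,*C(*t[0]),.045)[:2] for t in T]);print(Q.round(3));t,r=fitpts(np.array([t[1:] for t in T]),Q);print("tray",t,r.round(3))
T=[((715,228),.073,-.123),((705,375),-.073,-.123),((494,170),.086,.104),((470,330),-.086,.104)]
Q=np.array([ray(c,*C(*t[0]),.03)[:2] for t in T]);print(Q.round(3));t,r=fitpts(np.array([t[1:] for t in T]),Q);print("bay",t,r.round(3))
h=ray(c,*C(455,137),.036);k=ray(c,*C(435,195),.065);print("hinge",h,"knob",k,np.linalg.norm(h-k))
E
```

```text
(228, 204) [ 19  91 232]
(253, 210) [ 13 127 153]
(236, 243) [ 13 127 159]
(210, 212) [ 18  95 228]
(245, 190) [ 18  95 228]
(236, 215) [ 19  86 234]
(215, 250) [ 18 102 132]
(123, 147) [ 17  99 207]
[[0.516 0.264]
 [0.509 0.027]
 [0.381 0.035]
 [0.384 0.272]]
tray [ 0.44773944  0.14942324 -0.03069213] [ 0.002  0.006  0.002 -0.003 -0.004 -0.006  0.     0.002]
[[ 0.517 -0.379]
 [ 0.374 -0.387]
 [ 0.52  -0.161]
 [ 0.359 -0.165]]
bay [ 0.44237417 -0.2634684   0.0308126 ] [ 0.002 -0.005 -0.001 -0.002  0.005  0.004 -0.006  0.003]
hinge [ 0.54172092 -0.11651533  0.036     ] knob [ 0.47061498 -0.10391847  0.065     ] 0.07781861539653533
```

Run:
```python
from h import *
c=snap("top"); im=c["image"]
hsv=cv2.cvtColor(im,cv2.COLOR_BGR2HSV)
m=cv2.inRange(hsv,(3,105,60),(15,255,185)); 
n,l,st,ce=cv2.connectedComponentsWithStats(m)
for (u,v) in[(253,210),(236,243)]:
    k=l[v,u]; p,s=fitbox(c,l==k,[*ray(c,*ce[k],.015)[:2],0],(.034,.110,.022)); print("strip",p.round(4),np.degrees(p[2]).round(1),"iou",round(s,3),"area",st[k][4])
C=lambda x,y:(x/4+100-.4,y/4+130-.4)
B=[((507,240),.021,.045),((550,253),.021,-.045),((513,346),-.021,-.045),((472,335),-.021,.045)]
Q=np.array([ray(c,*C(*b[0]),.03)[:2] for b in B]);t,r=fitpts(np.array([[.045,.021],[.045,-.021],[-.045,-.021],[-.045,.021]]),Q);print("block",t,r.round(3),Q.round(3))
# overlay at 3.5x
S=5;x0,y0,w,h=240,225,160,75
def ov(x0,y0,w,h,S,polys,fn):
    I=cv2.resize(im[y0:y0+h,x0:x0+w],None,fx=S,fy=S,interpolation=cv2.INTER_CUBIC)
    for P,col in polys:
        q=np.array([proj(c,p) for p in P]); q=((q+.5-[x0,y0])*S).astype(np.int32); cv2.polylines(I,[q],False,col,1)
    return I
def xf(t,P): 
    a=t[2];R=np.array([[np.cos(a),-np.sin(a)],[np.sin(a),np.cos(a)]]);return [[*(R@np.array(p[:2])+t[:2]),p[2]] for p in P]
tr=[.4477,.1494,-.0307]; ba=[.4424,-.2635,.0308]
rect=lambda a,b,z:[(a,b,z),(a,-b,z),(-a,-b,z),(-a,b,z),(a,b,z)]
A=ov(240,222,100,75,5,[(xf(tr,rect(.067,.123,.045)),(0,0,255)),(xf(tr,rect(.067,.123,0)),(255,0,0))],"")
U=lambda z:[(.086,.104,z),(.073,.058,z),(.073,-.123,z),(-.073,-.123,z),(-.073,.058,z),(-.086,.104,z)]
B=ov(360,240,120,95,5,[(xf(ba,U(.03)),(0,0,255)),(xf(ba,U(0)),(255,0,0))],"")
cv2.imwrite("pics/ov1.png",A);cv2.imwrite("pics/ov2.png",B)
I=np.zeros((850,600,3),np.uint8);I[:375,:500]=A;I[375:850,:600]=B
cv2.imwrite("pics/ov.png",cv2.resize(I,None,fx=.7,fy=.7,interpolation=cv2.INTER_AREA))
```

```text
strip [0.5862 0.328  1.6348] 93.7 iou 0.874 area 302
strip [0.4573 0.3459 1.5601] 89.4 iou 0.861 area 325
block [ 0.58275338  0.41373222 -0.04772365] [-0.001  0.001 -0.    -0.001  0.    -0.003  0.001  0.002] [[0.63  0.431]
 [0.627 0.392]
 [0.537 0.398]
 [0.538 0.434]]
```

View pics/ov.png

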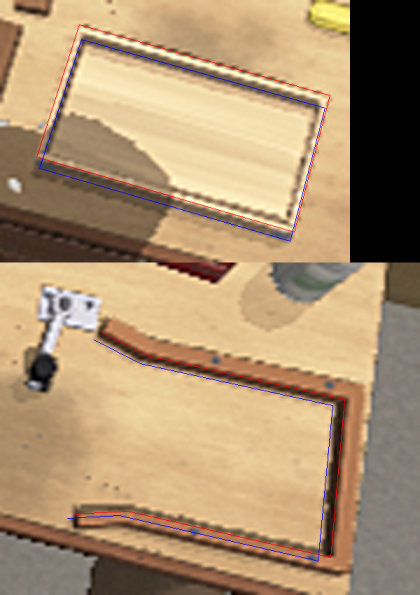

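The overlays agree with the tray and bay to within about 2 mm. I'll write a move helper, check where the driver and knob are, and start with the block.

```bash
cat >> h.py <<'E'
from scipy.spatial.transform import Rotation as R
def rel(*targets):
    o=ctrl.get_obs(); R0=R.from_euler("xyz",o["eef_rot"],degrees=True)
    print("tcp",o["tcp_pos"].round(4),o["eef_rot"].round(1),"F",o["ft_force"].round(1),"w",round(o["gripper_width"],3),"t",o["clock"])
    for x,y,z,yaw in targets:
        d=R0.inv().apply(np.array([x,y,z])-o["tcp_pos"]); a=(R0.inv()*R.from_euler("xyz",[180,0,yaw],degrees=True)).as_rotvec(degrees=True)
        print((x,y,z,yaw),"->",d.round(4).tolist(),a.round(1).tolist())
E
python3 - <<'E'
from h import *
rel((.583,.413,.15,177.3),(.583,.413,.005,177.3))
c=snap("top")
for n,u,v,z in[("drv tip",376,237,.015),("drv butt",328,226,.03),("torch L",231,176,.03),("torch R",275,179,.03)]: print(n,ray(c,u,v,z).round(3))
E
```

```text
tcp [0.1973 0.6715 0.2136] [-180.    -0.   163.6] F [ 0.   0.1 -0.2] w 0.998 t 0.25
(0.583, 0.413, 0.15, 177.3) -> [-0.4429, -0.1392, 0.0637] [-0.0, -0.0, -13.7]
(0.583, 0.413, 0.005, 177.3) -> [-0.4429, -0.1391, 0.2087] [-0.0, -0.0, -13.7]
drv tip [ 0.596 -0.106  0.015]
drv butt [0.588 0.06  0.03 ]
torch L [0.684 0.431 0.03 ]
torch R [0.711 0.278 0.03 ]
```

Emit:
{"op": "jog_arm", "data": {"plan": [{"delta_pos": [-0.443,-0.139,0.064],"angular": [0,0,-13.7],"jaw": 77},{"delta_pos": [-0.443,-0.139,0.064],"angular": [0,0,-13.7],"jaw": 77},{"delta_pos": [-0.443,-0.139,0.064],"angular": [0,0,-13.7],"jaw": 77},{"delta_pos": [-0.443,-0.139,0.064],"angular": [0,0,-13.7],"jaw": 77},{"delta_pos": [-0.443,-0.139,0.064],"angular": [0,0,-13.7],"jaw": 77},{"delta_pos": [-0.443,-0.139,0.064],"angular": [0,0,-13.7],"jaw": 77},{"delta_pos": [-0.443,-0.139,0.064],"angular": [0,0,-13.7],"jaw": 77},{"delta_pos": [-0.443,-0.139,0.064],"angular": [0,0,-13.7],"jaw": 77},{"delta_pos": [-0.443,-0.139,0.064],"angular": [0,0,-13.7],"jaw": 77},{"delta_pos": [-0.443,-0.139,0.064],"angular": [0,0,-13.7],"jaw": 77}]}}

```text
clock: 1.55
tcp_pos: [0.5827, 0.4136, 0.1499]
eef_rot: [-180.0, -0.0, 177.3]
ft_force: [-0.3, 0.2, 0.4]
gripper_width: 0.77
```

Run:
```python
from h import *
rel((.583,.413,.005,177.3))
c=snap("top"); cv2.imwrite("pics/t1.png",cv2.resize(c["image"][150:300,180:400],None,fx=3.5,fy=3.5,interpolation=cv2.INTER_CUBIC))
```

```text
tcp [0.5827 0.4136 0.1499] [-180.    -0.   177.3] F [-0.3  0.2  0.4] w 0.77 t 1.55
(0.583, 0.413, 0.005, 177.3) -> [-0.0003, -0.0006, 0.1449] [-0.0, -0.0, 0.0]
```

View pics/t1.png

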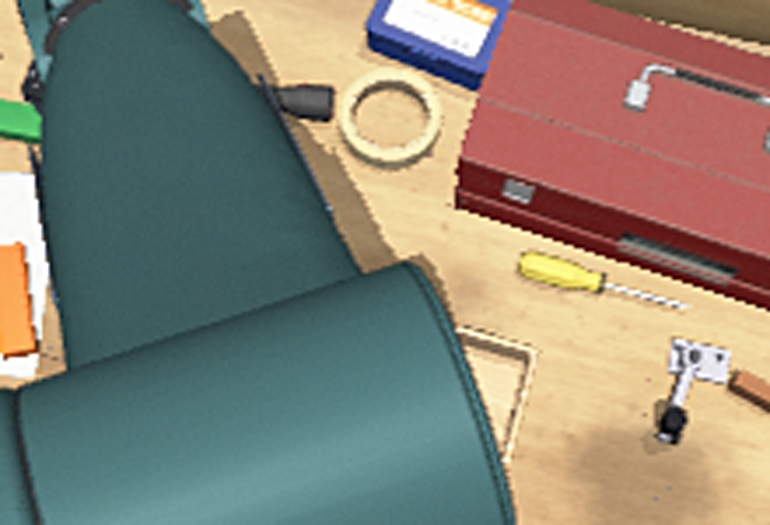

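That crop shows only the arm, which blocks the top view while it is over the work. Gripper width will confirm the grasp instead.

Emit:
{"op": "jog_arm", "data": {"plan": [{"delta_pos": [0,0,0.06],"angular": [0,0,0],"jaw": 77},{"delta_pos": [0,0,0.11],"angular": [0,0,0],"jaw": 77},{"delta_pos": [0,0,0.144],"angular": [0,0,0],"jaw": 77},{"delta_pos": [0,0,0.144],"angular": [0,0,0],"jaw": 77},{"delta_pos": [0,0,0.144],"angular": [0,0,0],"jaw": 20},{"delta_pos": [0,0,0.144],"angular": [0,0,0],"jaw": 20},{"delta_pos": [0,0,0.144],"angular": [0,0,0],"jaw": 20},{"delta_pos": [0,0,0.144],"angular": [0,0,0],"jaw": 20},{"delta_pos": [0,0,0.144],"angular": [0,0,0],"jaw": 20},{"delta_pos": [0,0,0.144],"angular": [0,0,0],"jaw": 20}]}}

```text
clock: 2.85
tcp_pos: [0.5837, 0.4138, 0.0072]
eef_rot: [180.0, 0.1, 177.3]
ft_force: [-1.8, 0.1, 8.9]
gripper_width: 0.46
```

Run:
```python
from h import *
c=snap("scene"); cv2.imwrite("pics/s1.png",cv2.resize(c["image"][170:320,160:380],None,fx=3.5,fy=3.5,interpolation=cv2.INTER_CUBIC))
# block slot in tray: tray-frame (0,-.072), yaw aligned w/ tray
t=[.4477,.1494,-.0307]; y=-.072
rel((t[0]-np.sin(t[2])*y,t[1]+np.cos(t[2])*y,.13,180-1.8),(t[0]-np.sin(t[2])*y,t[1]+np.cos(t[2])*y,.014,180-1.8))
```

```text
tcp [0.5837 0.4138 0.0071] [1.800e+02 1.000e-01 1.773e+02] F [-1.7  0.   7.9] w 0.463 t 2.9
(np.float64(0.4454899471969541), np.float64(0.07743392697522153), 0.13, 178.2) -> [0.1222, -0.3423, -0.1232] [0.0, 0.1, -0.9]
(np.float64(0.4454899471969541), np.float64(0.07743392697522153), 0.014, 178.2) -> [0.1223, -0.3424, -0.0072] [0.0, 0.1, -0.9]
```

View pics/s1.png

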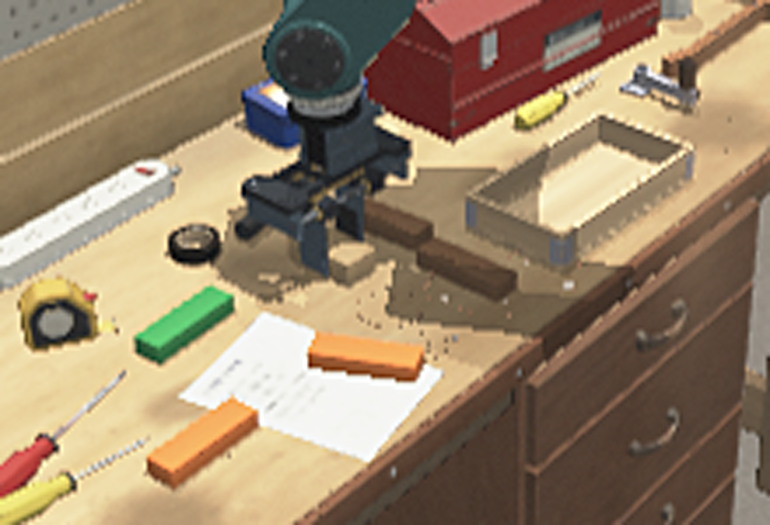

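Width 0.46 is about 42 mm, so the block is held. The scene crop shows both strips lying at (395,222) and (465,265) and an empty tray at (580,190). Next I'll carry the block to the tray.

Emit:
{"op": "jog_arm", "data": {"plan": [{"delta_pos": [0,0,-0.05],"angular": [0,0,0],"jaw": 20},{"delta_pos": [0,0,-0.1],"angular": [0,0,0],"jaw": 20},{"delta_pos": [0.015,-0.043,-0.124],"angular": [0,0,-0.9],"jaw": 20},{"delta_pos": [0.03,-0.085,-0.124],"angular": [0,0,-0.9],"jaw": 20},{"delta_pos": [0.046,-0.128,-0.124],"angular": [0,0,-0.9],"jaw": 20},{"delta_pos": [0.061,-0.171,-0.124],"angular": [0,0,-0.9],"jaw": 20},{"delta_pos": [0.076,-0.214,-0.124],"angular": [0,0,-0.9],"jaw": 20},{"delta_pos": [0.091,-0.256,-0.124],"angular": [0,0,-0.9],"jaw": 20},{"delta_pos": [0.106,-0.299,-0.124],"angular": [0,0,-0.9],"jaw": 20},{"delta_pos": [0.1212,-0.342,-0.124],"angular": [0,0,-0.9],"jaw": 20},{"delta_pos": [0.1212,-0.342,-0.1],"angular": [0,0,-0.9],"jaw": 20},{"delta_pos": [0.1212,-0.342,-0.07],"angular": [0,0,-0.9],"jaw": 20}]}}

```text
clock: 4.4
tcp_pos: [0.4468, 0.0769, 0.0763]
eef_rot: [180.0, 0.1, 178.2]
ft_force: [1.2, 0.3, -1.2]
gripper_width: 0.457
```

Run:
```python
from h import *
rel((.4455,.0774,.015,178.2))
```

```text
tcp [0.4468 0.0769 0.0763] [1.800e+02 1.000e-01 1.782e+02] F [ 1.2  0.3 -1.2] w 0.457 t 4.4
(0.4455, 0.0774, 0.015, 178.2) -> [0.0015, 0.0004, 0.0613] [0.0, 0.1, -0.0]
```

Emit:
{"op": "jog_arm", "data": {"plan": [{"delta_pos": [0,0,0.03],"angular": [0,0,0],"jaw": 20},{"delta_pos": [0,0,0.05],"angular": [0,0,0],"jaw": 20},{"delta_pos": [0,0,0.061],"angular": [0,0,0],"jaw": 20},{"delta_pos": [0,0,0.061],"angular": [0,0,0],"jaw": 20},{"delta_pos": [0,0,0.061],"angular": [0,0,0],"jaw": 56},{"delta_pos": [0,0,0.061],"angular": [0,0,0],"jaw": 56},{"delta_pos": [0,0,0.061],"angular": [0,0,0],"jaw": 56},{"delta_pos": [0,0,0.02],"angular": [0,0,0],"jaw": 56},{"delta_pos": [0,0,-0.03],"angular": [0,0,0],"jaw": 56},{"delta_pos": [0,0,-0.09],"angular": [0,0,0],"jaw": 60}]}}

```text
clock: 5.65
tcp_pos: [0.4455, 0.0773, 0.1673]
eef_rot: [-180.0, -0.1, 178.2]
ft_force: [1.0, -0.5, -0.1]
gripper_width: 0.599
```

Run:
```python
from h import *
rel((.45,-.25,.35,180))
```

```text
tcp [0.4455 0.0773 0.1673] [-1.800e+02 -1.000e-01  1.782e+02] F [ 1.  -0.5 -0.1] w 0.599 t 5.65
(0.45, -0.25, 0.35, 180) -> [-0.0144, -0.3271, -0.1827] [-0.0, -0.1, -1.8]
```

Emit:
{"op": "jog_arm", "data": {"plan": [{"delta_pos": [0,-0.06,-0.06],"angular": [0,0,0],"jaw": 66},{"delta_pos": [0,-0.35,-0.15],"angular": [0,0,0],"jaw": 66},{"delta_pos": [0,-0.35,-0.15],"angular": [0,0,0],"jaw": 66},{"delta_pos": [0,-0.35,-0.15],"angular": [0,0,0],"jaw": 66},{"delta_pos": [0,-0.35,-0.15],"angular": [0,0,0],"jaw": 66},{"delta_pos": [0,-0.35,-0.15],"angular": [0,0,0],"jaw": 66},{"delta_pos": [0,-0.35,-0.15],"angular": [0,0,0],"jaw": 66},{"delta_pos": [0,-0.35,-0.15],"angular": [0,0,0],"jaw": 66}]}}

```text
clock: 6.65
tcp_pos: [0.435, -0.2724, 0.3157]
eef_rot: [180.0, -0.0, 178.2]
ft_force: [0.3, -0.2, -0.7]
gripper_width: 0.663
```

Run:
```python
from h import *
c=snap("top"); cv2.imwrite("pics/t2.png",cv2.resize(c["image"][160:320,200:400],None,fx=3.7,fy=3.7,interpolation=cv2.INTER_CUBIC))
np.save("t2.npy",c["image"])
im=c["image"];hsv=cv2.cvtColor(im,cv2.COLOR_BGR2HSV)
m=cv2.inRange(hsv,(3,100,40),(15,255,185)); n,l,st,ce=cv2.connectedComponentsWithStats(m)
for k in range(1,n):
    if 150<st[k][4]<900 and 150<ce[k][1]<290 and 150<ce[k][0]<330:
        p,s=fitbox(c,l==k,[*ray(c,*ce[k],.015)[:2],1.57],(.034,.110,.022)); print(ce[k].round(),"strip",p.round(4),np.degrees(p[2]).round(1),"iou",round(s,3),st[k][4])
rel((.46,.346,.1,180))
```

```text
[252. 210.] strip [0.5859 0.328  1.6385] 93.9 iou 0.905 313
[236. 243.] strip [0.4568 0.3469 1.5608] 89.4 iou 0.888 334
tcp [ 0.435  -0.2716  0.3154] [180.   -0.  178.2] F [ 0.6  0.8 -0.8] w 0.658 t 6.7
(0.46, 0.346, 0.1, 180) -> [-0.0059, 0.6179, 0.2158] [0.0, -0.0, -1.8]
```

View pics/t2.png

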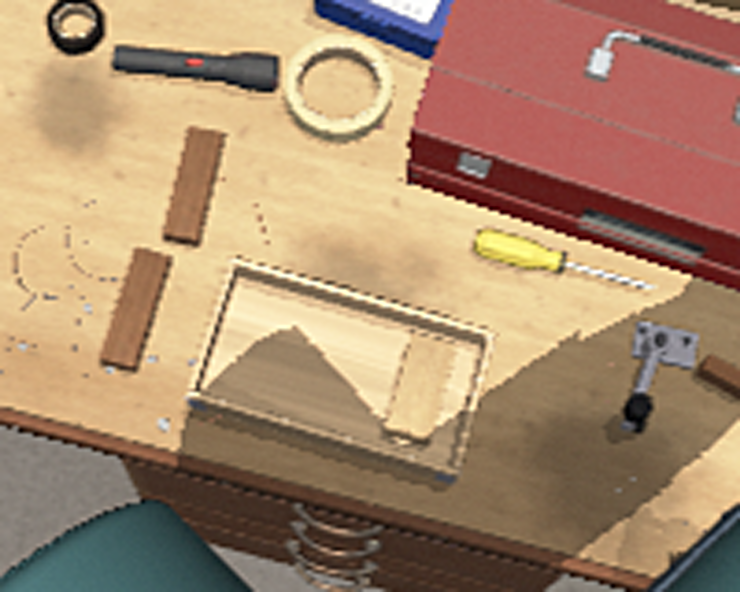

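The block lies level in the tray, at crop position (422,385). The strips are unmoved at (195,185) and (135,308). Next is the near strip.

Emit:
{"op": "jog_arm", "data": {"plan": [{"delta_pos": [-0.003,0.619,0.12],"angular": [0,0,-1.2],"jaw": 66},{"delta_pos": [-0.003,0.619,0.12],"angular": [0,0,-1.2],"jaw": 66},{"delta_pos": [-0.003,0.619,0.12],"angular": [0,0,-1.2],"jaw": 66},{"delta_pos": [-0.003,0.619,0.12],"angular": [0,0,-1.2],"jaw": 66},{"delta_pos": [-0.003,0.619,0.12],"angular": [0,0,-1.2],"jaw": 66},{"delta_pos": [-0.003,0.619,0.12],"angular": [0,0,-1.2],"jaw": 66},{"delta_pos": [-0.003,0.619,0.12],"angular": [0,0,-1.2],"jaw": 66},{"delta_pos": [-0.003,0.619,0.12],"angular": [0,0,-1.2],"jaw": 66},{"delta_pos": [-0.003,0.619,0.12],"angular": [0,0,-1.2],"jaw": 66},{"delta_pos": [-0.003,0.619,0.12],"angular": [0,0,-1.2],"jaw": 66},{"delta_pos": [-0.003,0.619,0.12],"angular": [0,0,-1.2],"jaw": 66},{"delta_pos": [-0.003,0.619,0.22],"angular": [0,0,-1.2],"jaw": 66}]}}

```text
clock: 8.2
tcp_pos: [0.4584, 0.349, 0.1358]
eef_rot: [179.8, 0.3, 179.6]
ft_force: [1.5, 0.1, -1.6]
gripper_width: 0.661
```

Run:
```python
from h import *
rel((.457,.347,.009,179.4))
```

```text
tcp [0.4584 0.349  0.1358] [179.8   0.3 179.6] F [ 1.5  0.1 -1.6] w 0.661 t 8.2
(0.457, 0.347, 0.009, 179.4) -> [0.0021, -0.0025, 0.1268] [0.2, 0.3, 0.2]
```

Emit:
{"op": "jog_arm", "data": {"plan": [{"delta_pos": [0,0,0.04],"angular": [0,0,0],"jaw": 66},{"delta_pos": [0,0,0.08],"angular": [0,0,0],"jaw": 66},{"delta_pos": [0,0,0.08],"angular": [0,0,0],"jaw": 66}]}}

```text
clock: 8.57
tcp_pos: [0.4548, 0.3449, 0.0512]
eef_rot: [-179.8, -0.3, 179.5]
ft_force: [-0.1, 0.6, 0.3]
gripper_width: 0.66
```

Run:
```python
from h import *
rel((.457,.347,.009,179.4))
```

```text
tcp [0.4548 0.3449 0.0512] [-179.8   -0.3  179.5] F [-0.1  0.6  0.3] w 0.66 t 8.575
(0.457, 0.347, 0.009, 179.4) -> [-0.0024, 0.0023, 0.0422] [-0.2, -0.3, 0.1]
```

Emit:
{"op": "jog_arm", "data": {"plan": [{"delta_pos": [0,0,0.02],"angular": [0,0,0],"jaw": 66},{"delta_pos": [0,0,0.042],"angular": [0,0,0],"jaw": 66},{"delta_pos": [0,0,0.042],"angular": [0,0,0],"jaw": 66},{"delta_pos": [0,0,0.042],"angular": [0,0,0],"jaw": 15},{"delta_pos": [0,0,0.042],"angular": [0,0,0],"jaw": 15},{"delta_pos": [0,0,0.042],"angular": [0,0,0],"jaw": 15},{"delta_pos": [0,0,0.042],"angular": [0,0,0],"jaw": 15},{"delta_pos": [0,0,0.042],"angular": [0,0,0],"jaw": 15},{"delta_pos": [0,0,0.042],"angular": [0,0,0],"jaw": 15},{"delta_pos": [0,0,0.042],"angular": [0,0,0],"jaw": 15}]}}

```text
clock: 9.82
tcp_pos: [0.4578, 0.3464, 0.0121]
eef_rot: [180.0, 0.0, 179.4]
ft_force: [-1.4, -1.6, 7.4]
gripper_width: 0.37
```

Run:
```python
from h import *
rel((.457,.347,.12,88.2),(.429,.195,.12,88.2),(.429,.195,.016,88.2)); print(ctrl.get_obs()["qpos"].round(1))
```

```text
tcp [0.4578 0.3464 0.0121] [180.    0.  179.4] F [-1.4 -1.6  7.4] w 0.37 t 9.825
(0.457, 0.347, 0.12, 88.2) -> [0.0008, 0.0006, -0.1079] [0.0, 0.0, 91.2]
(0.429, 0.195, 0.12, 88.2) -> [0.0273, -0.1517, -0.108] [0.0, 0.0, 91.2]
(0.429, 0.195, 0.016, 88.2) -> [0.0273, -0.1517, -0.004] [0.0, 0.0, 91.2]
[ 34.8  28.7 116.7  -0.   34.6 -54.6]
```

Emit:
{"op": "jog_arm", "data": {"plan": [{"delta_pos": [0,0,-0.05],"angular": [0,0,0],"jaw": 15},{"delta_pos": [0,0,-0.1],"angular": [0,0,8],"jaw": 15},{"delta_pos": [0.003,-0.017,-0.118],"angular": [0,0,17],"jaw": 15},{"delta_pos": [0.006,-0.034,-0.118],"angular": [0,0,26],"jaw": 15},{"delta_pos": [0.009,-0.05,-0.118],"angular": [0,0,35],"jaw": 15},{"delta_pos": [0.012,-0.067,-0.118],"angular": [0,0,44],"jaw": 15},{"delta_pos": [0.015,-0.084,-0.118],"angular": [0,0,53],"jaw": 15},{"delta_pos": [0.018,-0.1,-0.118],"angular": [0,0,62],"jaw": 15},{"delta_pos": [0.021,-0.117,-0.118],"angular": [0,0,71],"jaw": 15},{"delta_pos": [0.024,-0.134,-0.118],"angular": [0,0,80],"jaw": 15},{"delta_pos": [0.0273,-0.1515,-0.118],"angular": [0,0,88],"jaw": 15},{"delta_pos": [0.0273,-0.1515,-0.118],"angular": [0,0,91.2],"jaw": 15}]}}

```text
clock: 11.32
tcp_pos: [0.4283, 0.1941, 0.1295]
eef_rot: [-180.0, 0.0, 88.0]
ft_force: [0.2, 0.1, 0.1]
gripper_width: 0.371
```

Run:
```python
from h import *
c=snap("scene"); cv2.imwrite("pics/s2.png",cv2.resize(c["image"][160:300,220:400],None,fx=4,fy=4,interpolation=cv2.INTER_CUBIC))
rel((.429,.195,.019,88.2))
```

```text
tcp [0.4286 0.1945 0.1296] [180.   -0.   87.9] F [-0.1  0.8 -0.5] w 0.372 t 11.375
(0.429, 0.195, 0.019, 88.2) -> [0.0005, 0.0004, 0.1106] [0.0, -0.0, -0.3]
```

View pics/s2.png

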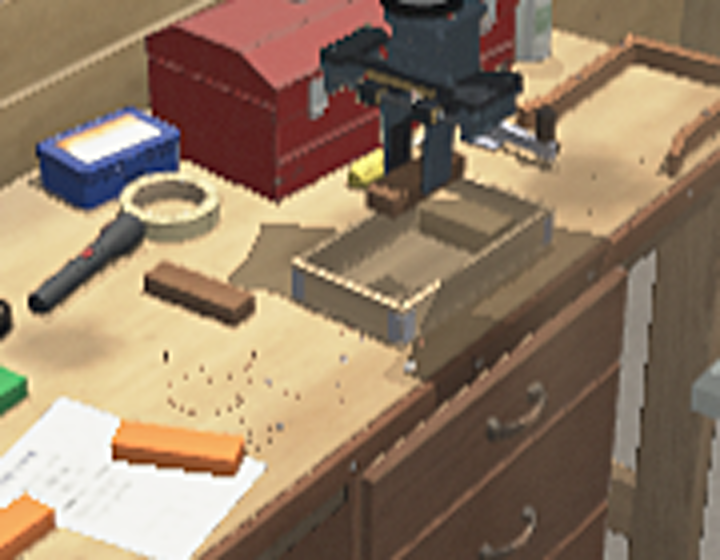

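The strip is held level at crop (415,185) above the tray, in line with its length. The block is in the tray at (470,215). I'll lower it in.

Emit:
{"op": "jog_arm", "data": {"plan": [{"delta_pos": [0,0,0.04],"angular": [0,0,0],"jaw": 15},{"delta_pos": [0,0,0.075],"angular": [0,0,0],"jaw": 15},{"delta_pos": [0,0,0.095],"angular": [0,0,0],"jaw": 15},{"delta_pos": [0,0,0.111],"angular": [0,0,0],"jaw": 15},{"delta_pos": [0,0,0.111],"angular": [0,0,0],"jaw": 15}]}}

```text
clock: 12.0
tcp_pos: [0.4286, 0.195, 0.0178]
eef_rot: [-180.0, 0.0, 88.3]
ft_force: [0.2, -0.0, 0.0]
gripper_width: 0.371
```

Emit:
{"op": "jog_arm", "data": {"plan": [{"delta_pos": [0,0,0.003],"angular": [0,0,0],"jaw": 15},{"delta_pos": [0,0,0.003],"angular": [0,0,0],"jaw": 15},{"delta_pos": [0,0,0.003],"angular": [0,0,0],"jaw": 46},{"delta_pos": [0,0,0.003],"angular": [0,0,0],"jaw": 46},{"delta_pos": [0,0,0.002],"angular": [0,0,0],"jaw": 46},{"delta_pos": [0,0,-0.02],"angular": [0,0,0],"jaw": 46},{"delta_pos": [0,0,-0.06],"angular": [0,0,0],"jaw": 0},{"delta_pos": [0,0.048,-0.06],"angular": [0,0,0],"jaw": 0},{"delta_pos": [0,0.048,-0.06],"angular": [0,0,0],"jaw": 0},{"delta_pos": [0,0.048,-0.06],"angular": [0,0,0],"jaw": 0},{"delta_pos": [0,0.048,-0.06],"angular": [0,0,0],"jaw": 0}]}}

```text
clock: 13.38
tcp_pos: [0.4755, 0.1933, 0.0779]
eef_rot: [-179.9, 0.0, 88.2]
ft_force: [-0.7, -0.2, 0.5]
gripper_width: 0.005
```

Emit:
{"op": "jog_arm", "data": {"plan": [{"delta_pos": [0,0,0.04],"angular": [0,0,0],"jaw": 0},{"delta_pos": [0,0,0.062],"angular": [0,0,0],"jaw": 0},{"delta_pos": [0,-0.01,0.062],"angular": [0,0,0],"jaw": 0},{"delta_pos": [0,-0.018,0.062],"angular": [0,0,0],"jaw": 0},{"delta_pos": [0,-0.026,0.062],"angular": [0,0,0],"jaw": 0},{"delta_pos": [0,-0.034,0.062],"angular": [0,0,0],"jaw": 0},{"delta_pos": [0,-0.039,0.062],"angular": [0,0,0],"jaw": 0},{"delta_pos": [0,-0.039,0.062],"angular": [0,0,0],"jaw": 0}]}}

```text
clock: 14.38
tcp_pos: [0.4374, 0.1947, 0.0166]
eef_rot: [180.0, -0.0, 88.2]
ft_force: [1.0, 0.9, 0.7]
gripper_width: 0.003
```

Run:
```python
from h import *
rel((.45,-.27,.32,178.2))
```

```text
tcp [0.4374 0.1947 0.0166] [180.   -0.   88.2] F [1.  0.9 0.7] w 0.003 t 14.375
(0.45, -0.27, 0.32, 178.2) -> [-0.4641, 0.0269, -0.3034] [0.0, 0.0, -90.0]
```

Emit:
{"op": "jog_arm", "data": {"plan": [{"delta_pos": [0,0.004,0],"angular": [0,0,0],"jaw": 0},{"delta_pos": [0,0.004,-0.06],"angular": [0,0,0],"jaw": 0},{"delta_pos": [0,0.01,-0.12],"angular": [0,0,-8],"jaw": 66},{"delta_pos": [-0.06,0.01,-0.16],"angular": [0,0,-18],"jaw": 66},{"delta_pos": [-0.12,0.02,-0.19],"angular": [0,0,-28],"jaw": 66},{"delta_pos": [-0.18,0.027,-0.22],"angular": [0,0,-38],"jaw": 66},{"delta_pos": [-0.23,0.027,-0.25],"angular": [0,0,-48],"jaw": 66},{"delta_pos": [-0.28,0.027,-0.27],"angular": [0,0,-58],"jaw": 66},{"delta_pos": [-0.33,0.027,-0.28],"angular": [0,0,-68],"jaw": 66},{"delta_pos": [-0.38,0.027,-0.29],"angular": [0,0,-78],"jaw": 66},{"delta_pos": [-0.43,0.027,-0.3],"angular": [0,0,-86],"jaw": 66},{"delta_pos": [-0.46,0.027,-0.3],"angular": [0,0,-90],"jaw": 66}]}}

```text
clock: 15.88
tcp_pos: [0.4504, -0.2685, 0.3175]
eef_rot: [-180.0, 0.1, 178.4]
ft_force: [0.8, -0.5, -0.9]
gripper_width: 0.659
```

Run:
```python
from h import *
c=snap("top"); cv2.imwrite("pics/t3.png",cv2.resize(c["image"][160:320,200:400],None,fx=3.7,fy=3.7,interpolation=cv2.INTER_CUBIC))
im=c["image"];hsv=cv2.cvtColor(im,cv2.COLOR_BGR2HSV)
m=cv2.inRange(hsv,(3,100,40),(15,255,185)); n,l,st,ce=cv2.connectedComponentsWithStats(m)
for k in range(1,n):
    if 150<st[k][4]<900 and 150<ce[k][1]<290 and 150<ce[k][0]<330:
        intray=ce[k][0]>255 and ce[k][1]>225
        p,s=fitbox(c,l==k,[*ray(c,*ce[k],.015)[:2],0 if intray else 1.57],(.034,.110,.022,.006) if intray else (.034,.110,.022)); print(ce[k].round(),"strip",p.round(4),np.degrees(p[2]).round(1),"iou",round(s,3),st[k][4])
rel((.586,.328,.1,183.9))
```

```text
[252. 210.] strip [0.5859 0.3283 1.6437] 94.2 iou 0.891 308
[275. 267.] strip [ 0.4118  0.1977 -0.0474] -2.7 iou 0.887 352
tcp [ 0.4505 -0.2721  0.3176] [-1.799e+02  1.000e-01  1.786e+02] F [-1.4  0.   0.5] w 0.657 t 15.925
(0.586, 0.328, 0.1, 183.9) -> [-0.1207, 0.6037, 0.2165] [-0.1, 0.1, -5.3]
```

View pics/t3.png

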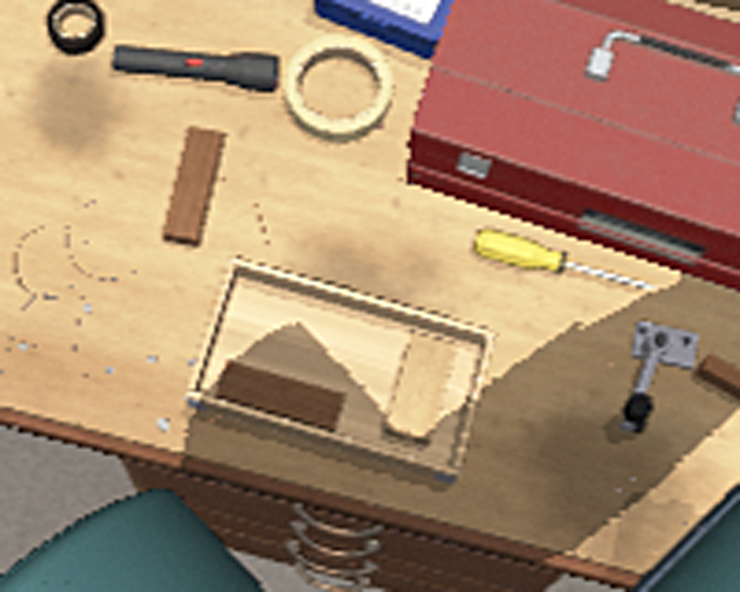

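The first strip lies against the near wall at crop (278,395), clear of the block. The last strip is at (193,185).

Emit:
{"op": "jog_arm", "data": {"plan": [{"delta_pos": [-0.121,0.604,0.15],"angular": [0,0,-5.4],"jaw": 66},{"delta_pos": [-0.121,0.604,0.15],"angular": [0,0,-5.4],"jaw": 66},{"delta_pos": [-0.121,0.604,0.15],"angular": [0,0,-5.4],"jaw": 66},{"delta_pos": [-0.121,0.604,0.15],"angular": [0,0,-5.4],"jaw": 66},{"delta_pos": [-0.121,0.604,0.15],"angular": [0,0,-5.4],"jaw": 66},{"delta_pos": [-0.121,0.604,0.15],"angular": [0,0,-5.4],"jaw": 66},{"delta_pos": [-0.121,0.604,0.15],"angular": [0,0,-5.4],"jaw": 66},{"delta_pos": [-0.121,0.604,0.15],"angular": [0,0,-5.4],"jaw": 66},{"delta_pos": [-0.121,0.604,0.15],"angular": [0,0,-5.4],"jaw": 66},{"delta_pos": [-0.121,0.604,0.15],"angular": [0,0,-5.4],"jaw": 66},{"delta_pos": [-0.121,0.604,0.18],"angular": [0,0,-5.4],"jaw": 66},{"delta_pos": [-0.121,0.604,0.21],"angular": [0,0,-5.4],"jaw": 66}]}}

```text
clock: 17.42
tcp_pos: [0.5902, 0.3352, 0.1051]
eef_rot: [-180.0, -0.0, -176.3]
ft_force: [-0.0, 0.4, -0.4]
gripper_width: 0.66
```

Emit:
{"op": "jog_arm", "data": {"plan": [{"delta_pos": [0,0,0],"angular": [0,0,0],"jaw": 66},{"delta_pos": [0,0,0],"angular": [0,0,0],"jaw": 66}]}}

```text
clock: 17.68
tcp_pos: [0.5908, 0.3341, 0.1075]
eef_rot: [180.0, 0.0, -176.4]
ft_force: [0.9, -0.5, 0.5]
gripper_width: 0.664
```

Run:
```python
from h import *
rel((.586,.328,.009,183.9))
```

```text
tcp [0.5908 0.3341 0.1075] [ 180.     0.  -176.4] F [ 0.9 -0.5  0.5] w 0.664 t 17.675
(0.586, 0.328, 0.009, 183.9) -> [0.0052, -0.0058, 0.0985] [0.0, 0.0, -0.3]
```

Emit:
{"op": "jog_arm", "data": {"plan": [{"delta_pos": [0.005,-0.0058,0.05],"angular": [0,0,0],"jaw": 66},{"delta_pos": [0.005,-0.0058,0.08],"angular": [0,0,0],"jaw": 66},{"delta_pos": [0.005,-0.0058,0.098],"angular": [0,0,0],"jaw": 66},{"delta_pos": [0.005,-0.0058,0.098],"angular": [0,0,0],"jaw": 66},{"delta_pos": [0.005,-0.0058,0.098],"angular": [0,0,0],"jaw": 15},{"delta_pos": [0.005,-0.0058,0.098],"angular": [0,0,0],"jaw": 15},{"delta_pos": [0.005,-0.0058,0.098],"angular": [0,0,0],"jaw": 15},{"delta_pos": [0.005,-0.0058,0.098],"angular": [0,0,0],"jaw": 15},{"delta_pos": [0.005,-0.0058,0.098],"angular": [0,0,0],"jaw": 15},{"delta_pos": [0.005,-0.0058,0.098],"angular": [0,0,0],"jaw": 15},{"delta_pos": [0.005,-0.0058,0.098],"angular": [0,0,0],"jaw": 15}]}}

```text
clock: 19.05
tcp_pos: [0.5859, 0.3282, 0.0093]
eef_rot: [180.0, 0.0, -176.4]
ft_force: [-1.8, -0.1, 7.7]
gripper_width: 0.37
```

Run:
```python
from h import *
t=[.4477,.1494,-.0307]; x,y=.020,.045
X,Y=t[0]+x*np.cos(t[2])-y*np.sin(t[2]),t[1]+x*np.sin(t[2])+y*np.cos(t[2])
rel((X,Y,.13,88.2),(X,Y,.019,88.2))
```

```text
tcp [0.5859 0.3282 0.0093] [ 180.     0.  -176.4] F [-1.8 -0.1  7.7] w 0.37 t 19.05
(np.float64(0.4690718588421199), np.float64(0.1937648920840849), 0.13, 88.2) -> [0.125, -0.1267, -0.1209] [0.1, 0.0, 95.4]
(np.float64(0.4690718588421199), np.float64(0.1937648920840849), 0.019, 88.2) -> [0.1251, -0.1267, -0.0099] [0.1, 0.0, 95.4]
```

Emit:
{"op": "jog_arm", "data": {"plan": [{"delta_pos": [0,0,-0.05],"angular": [0,0,0],"jaw": 15},{"delta_pos": [0,0,-0.1],"angular": [0,0,9],"jaw": 15},{"delta_pos": [0.015,-0.015,-0.121],"angular": [0,0,19],"jaw": 15},{"delta_pos": [0.03,-0.03,-0.121],"angular": [0,0,29],"jaw": 15},{"delta_pos": [0.045,-0.045,-0.121],"angular": [0,0,39],"jaw": 15},{"delta_pos": [0.06,-0.06,-0.121],"angular": [0,0,49],"jaw": 15},{"delta_pos": [0.075,-0.075,-0.121],"angular": [0,0,59],"jaw": 15},{"delta_pos": [0.09,-0.09,-0.121],"angular": [0,0,69],"jaw": 15},{"delta_pos": [0.105,-0.105,-0.121],"angular": [0,0,78],"jaw": 15},{"delta_pos": [0.118,-0.118,-0.121],"angular": [0,0,87],"jaw": 15},{"delta_pos": [0.125,-0.1267,-0.121],"angular": [0,0,93],"jaw": 15},{"delta_pos": [0.125,-0.1267,-0.121],"angular": [0,0,95.4],"jaw": 15}]}}

```text
clock: 20.55
tcp_pos: [0.4682, 0.193, 0.1296]
eef_rot: [-180.0, 0.0, 88.1]
ft_force: [0.9, 0.0, -0.4]
gripper_width: 0.366
```

Run:
```python
from h import *
c=snap("scene"); cv2.imwrite("pics/s3.png",cv2.resize(c["image"][180:270,260:380],None,fx=5,fy=5,interpolation=cv2.INTER_CUBIC))
rel((.469,.1938,.019,88.2))
```

```text
tcp [0.4685 0.1933 0.1297] [180.  -0.  88.] F [ 1.2 -0.7 -0.8] w 0.369 t 20.6
(0.469, 0.1938, 0.019, 88.2) -> [0.0005, 0.0004, 0.1107] [0.0, -0.0, -0.2]
```

View pics/s3.png

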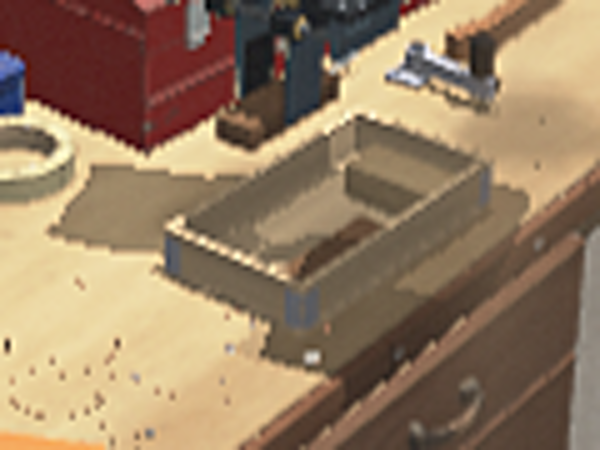

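The second strip is held level at crop (275,115) above the tray. The first strip is against the near wall at (340,245), and the space beside it is free.

Emit:
{"op": "jog_arm", "data": {"plan": [{"delta_pos": [0,0,0.04],"angular": [0,0,0],"jaw": 15},{"delta_pos": [0,0,0.075],"angular": [0,0,0],"jaw": 15},{"delta_pos": [0,0,0.095],"angular": [0,0,0],"jaw": 15},{"delta_pos": [0,0,0.111],"angular": [0,0,0],"jaw": 15},{"delta_pos": [0,0,0.113],"angular": [0,0,0],"jaw": 15},{"delta_pos": [0,0,0.113],"angular": [0,0,0],"jaw": 15}]}}

```text
clock: 21.35
tcp_pos: [0.4691, 0.1937, 0.017]
eef_rot: [180.0, -0.0, 88.2]
ft_force: [-0.4, 0.6, -0.3]
gripper_width: 0.371
```

Emit:
{"op": "jog_arm", "data": {"plan": [{"delta_pos": [0,0,0.001],"angular": [0,0,0],"jaw": 15},{"delta_pos": [0,0,0.001],"angular": [0,0,0],"jaw": 46},{"delta_pos": [0,0,0.001],"angular": [0,0,0],"jaw": 46},{"delta_pos": [0,0,0.001],"angular": [0,0,0],"jaw": 46},{"delta_pos": [0,0,-0.03],"angular": [0,0,0],"jaw": 46},{"delta_pos": [0,0,-0.09],"angular": [0,0,0],"jaw": 20},{"delta_pos": [-0.05,-0.03,-0.13],"angular": [0,0,-10],"jaw": 0},{"delta_pos": [-0.11,-0.03,-0.17],"angular": [0,0,-20],"jaw": 0},{"delta_pos": [-0.17,-0.03,-0.2],"angular": [0,0,-30],"jaw": 0},{"delta_pos": [-0.23,-0.03,-0.23],"angular": [0,0,-40],"jaw": 0},{"delta_pos": [-0.29,-0.03,-0.25],"angular": [0,0,-50],"jaw": 0},{"delta_pos": [-0.35,-0.03,-0.25],"angular": [0,0,-60],"jaw": 0}]}}

```text
clock: 22.85
tcp_pos: [0.4307, -0.1018, 0.2581]
eef_rot: [180.0, 0.1, 145.2]
ft_force: [2.2, 0.1, 0.1]
gripper_width: 0.007
```

Emit:
{"op": "jog_arm", "data": {"plan": [{"delta_pos": [0,-0.06,0],"angular": [0,0,-10],"jaw": 0},{"delta_pos": [0,-0.12,0],"angular": [0,0,-20],"jaw": 0},{"delta_pos": [0,-0.14,0],"angular": [0,0,-30],"jaw": 0},{"delta_pos": [0,-0.14,0],"angular": [0,0,-30],"jaw": 0}]}}

```text
clock: 23.35
tcp_pos: [0.3491, -0.2159, 0.2567]
eef_rot: [-180.0, 0.0, 174.9]
ft_force: [-0.0, 0.2, -0.0]
gripper_width: 0.004
```

Run:
```python
from h import *
c=snap("top"); cv2.imwrite("pics/t4.png",cv2.resize(c["image"][210:340,240:440],None,fx=3.9,fy=3.9,interpolation=cv2.INTER_CUBIC))
rel((.465,-.165,.1,180))
```

```text
tcp [ 0.3497 -0.2152  0.2567] [-180.     0.   174.9] F [ 0.6 -0.2 -0.6] w 0.001 t 23.4
(0.465, -0.165, 0.1, 180) -> [-0.1103, 0.0603, 0.1567] [-0.0, 0.0, -5.1]
```

View pics/t4.png

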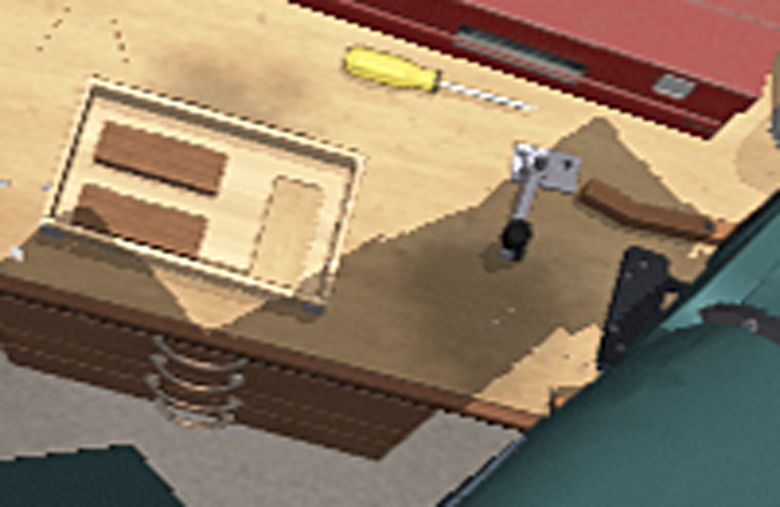

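All three offcuts lie flat in the tray: strips at crop (160,157) and (140,220), block at (290,230). The gate hasn't moved, with its knob at (515,232). Next is opening the gate by pushing the knob from the bay side with closed fingers.

Emit:
{"op": "jog_arm", "data": {"plan": [{"delta_pos": [-0.05,0.03,0.05],"angular": [0,0,-5.1],"jaw": 0},{"delta_pos": [-0.1103,0.0603,0.1],"angular": [0,0,-5.1],"jaw": 0},{"delta_pos": [-0.1103,0.0603,0.15],"angular": [0,0,-5.1],"jaw": 0},{"delta_pos": [-0.1103,0.0603,0.19],"angular": [0,0,-5.1],"jaw": 0},{"delta_pos": [-0.1103,0.0603,0.215],"angular": [0,0,-5.1],"jaw": 0},{"delta_pos": [-0.1103,0.0603,0.215],"angular": [0,0,-5.1],"jaw": 0}]}}

```text
clock: 24.15
tcp_pos: [0.4646, -0.1629, 0.04]
eef_rot: [179.9, -0.2, 180.0]
ft_force: [-0.6, -0.1, 0.3]
gripper_width: 0.002
```

Run:
```python
from h import *
H=np.array([.5417,-.1165]);L=[]
for f in np.linspace(.15,1.45,8):
    K=H+.072*np.array([-np.cos(f),np.sin(f)]);F=K-.027*np.array([np.sin(f),np.cos(f)]);L.append((round(F[0],4),round(F[1],4),.042,180))
rel(*L)
```

```text
tcp [ 0.4646 -0.1629  0.04  ] [179.9  -0.2 180. ] F [-0.6 -0.1  0.3] w 0.002 t 24.15
(np.float64(0.4665), np.float64(-0.1324), 0.042, 180) -> [-0.0019, 0.0305, -0.0019] [0.1, -0.2, -0.0]
(np.float64(0.4648), np.float64(-0.1183), 0.042, 180) -> [-0.0002, 0.0446, -0.0019] [0.1, -0.2, -0.0]
(np.float64(0.4658), np.float64(-0.104), 0.042, 180) -> [-0.0012, 0.0589, -0.0019] [0.1, -0.2, -0.0]
(np.float64(0.4694), np.float64(-0.0903), 0.042, 180) -> [-0.0048, 0.0726, -0.0019] [0.1, -0.2, -0.0]
(np.float64(0.4755), np.float64(-0.0774), 0.042, 180) -> [-0.0109, 0.0855, -0.0019] [0.1, -0.2, -0.0]
(np.float64(0.4839), np.float64(-0.0658), 0.042, 180) -> [-0.0193, 0.0971, -0.0019] [0.1, -0.2, -0.0]
(np.float64(0.4942), np.float64(-0.056), 0.042, 180) -> [-0.0296, 0.1069, -0.0019] [0.1, -0.2, -0.0]
(np.float64(0.5062), np.float64(-0.0483), 0.042, 180) -> [-0.0416, 0.1146, -0.002] [0.1, -0.2, -0.0]
```

Emit:
{"op": "jog_arm", "data": {"plan": [{"delta_pos": [-0.002,0.03,-0.002],"angular": [0,0,0],"jaw": 0},{"delta_pos": [0,0.045,-0.002],"angular": [0,0,0],"jaw": 0},{"delta_pos": [-0.001,0.059,-0.002],"angular": [0,0,0],"jaw": 0},{"delta_pos": [-0.005,0.073,-0.002],"angular": [0,0,0],"jaw": 0},{"delta_pos": [-0.011,0.0855,-0.002],"angular": [0,0,0],"jaw": 0},{"delta_pos": [-0.019,0.097,-0.002],"angular": [0,0,0],"jaw": 0},{"delta_pos": [-0.03,0.107,-0.002],"angular": [0,0,0],"jaw": 0},{"delta_pos": [-0.042,0.115,-0.002],"angular": [0,0,0],"jaw": 0},{"delta_pos": [-0.042,0.115,-0.002],"angular": [0,0,0],"jaw": 0},{"delta_pos": [-0.034,0.115,-0.002],"angular": [0,0,0],"jaw": 0},{"delta_pos": [-0.02,0.11,-0.06],"angular": [0,0,0],"jaw": 0},{"delta_pos": [0.02,0.06,-0.12],"angular": [0,0,0],"jaw": 0}]}}

```text
clock: 25.65
tcp_pos: [0.4562, -0.0899, 0.1456]
eef_rot: [180.0, 0.0, -179.9]
ft_force: [0.8, -1.5, 0.1]
gripper_width: 0.006
```

Emit:
{"op": "jog_arm", "data": {"plan": [{"delta_pos": [0.02,-0.06,-0.06],"angular": [0,0,0],"jaw": 0},{"delta_pos": [0.05,-0.12,-0.06],"angular": [0,0,0],"jaw": 0},{"delta_pos": [0.05,-0.12,-0.06],"angular": [0,0,0],"jaw": 0},{"delta_pos": [0.05,-0.12,-0.06],"angular": [0,0,0],"jaw": 0}]}}

```text
clock: 26.15
tcp_pos: [0.4058, -0.2111, 0.2046]
eef_rot: [-180.0, 0.0, 179.8]
ft_force: [-0.1, 0.2, -1.0]
gripper_width: 0.004
```

Run:
```python
from h import *
c=snap("top"); cv2.imwrite("pics/t5.png",cv2.resize(c["image"][205:345,240:480],None,fx=3.3,fy=3.3,interpolation=cv2.INTER_CUBIC))
rel((.4515,.31,.1,90))
```

```text
tcp [ 0.4061 -0.2103  0.2042] [180.    0.  179.9] F [ 0.1 -0.2 -0.6] w 0.01 t 26.2
(0.4515, 0.31, 0.1, 90) -> [-0.0445, 0.5203, 0.1043] [0.0, -0.0, 89.9]
```

View pics/t5.png

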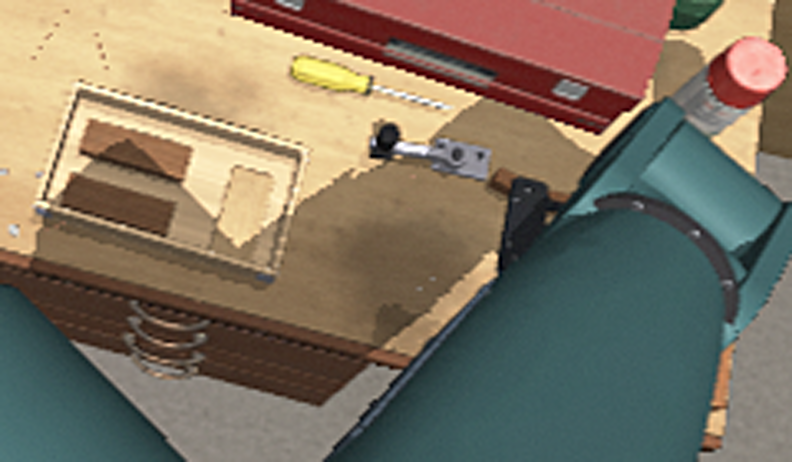

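The gate stands open with its knob at crop (388,133) and its bar pointing back along +y. The tray and offcuts haven't moved. Next I'll go behind the tray with the jaws spread across x, to push with both fingers.

Emit:
{"op": "jog_arm", "data": {"plan": [{"delta_pos": [-0.045,0.055,0],"angular": [0,0,10],"jaw": 100},{"delta_pos": [-0.045,0.11,0],"angular": [0,0,20],"jaw": 100},{"delta_pos": [-0.045,0.165,0],"angular": [0,0,30],"jaw": 100},{"delta_pos": [-0.045,0.22,0],"angular": [0,0,40],"jaw": 100},{"delta_pos": [-0.045,0.275,0],"angular": [0,0,50],"jaw": 100},{"delta_pos": [-0.045,0.33,0],"angular": [0,0,60],"jaw": 100},{"delta_pos": [-0.045,0.385,0.02],"angular": [0,0,70],"jaw": 100},{"delta_pos": [-0.045,0.44,0.04],"angular": [0,0,80],"jaw": 100},{"delta_pos": [-0.045,0.49,0.06],"angular": [0,0,88],"jaw": 100},{"delta_pos": [-0.045,0.515,0.09],"angular": [0,0,91.7],"jaw": 100},{"delta_pos": [-0.045,0.515,0.12],"angular": [0,0,91.7],"jaw": 100},{"delta_pos": [-0.045,0.515,0.12],"angular": [0,0,91.7],"jaw": 100}]}}

```text
clock: 27.7
tcp_pos: [0.4492, 0.305, 0.0821]
eef_rot: [-179.8, 0.2, 88.4]
ft_force: [0.1, -0.7, 0.5]
gripper_width: 1.004
```

Run:
```python
from h import *
c=snap("scene")
rel((.4525,.305,.018,88.2))
for P in [(.4525,.2722,.045)]: print(proj(c,P))
```

```text
tcp [0.4504 0.3051 0.0837] [-1.799e+02  1.000e-01  8.840e+01] F [ 0.3 -0.3  0.4] w 0.999 t 27.75
(0.4525, 0.305, 0.018, 88.2) -> [0.0001, 0.0022, 0.0657] [-0.1, 0.1, 0.2]
[305.73569332 230.84114836]
```

Emit:
{"op": "jog_arm", "data": {"plan": [{"delta_pos": [0,0.001,0.03],"angular": [0,0,0.2],"jaw": 100},{"delta_pos": [0,0.001,0.066],"angular": [0,0,0.2],"jaw": 100},{"delta_pos": [0,0.001,0.066],"angular": [0,0,0.2],"jaw": 100},{"delta_pos": [0,0.001,0.066],"angular": [0,0,0.2],"jaw": 100}]}}

```text
clock: 28.25
tcp_pos: [0.4536, 0.3053, 0.0202]
eef_rot: [179.9, -0.1, 88.1]
ft_force: [0.0, 0.1, -0.1]
gripper_width: 0.999
```

```bash
cat > path.py <<'E'
from h import *
s0=np.array([.4477,.1494,-.0307]); s1=np.array([.4424,-.2635,.0308])
def tcp(s,d=.139):
    p=s0+(s1-s0)*s; return (round(p[0]-np.sin(p[2])*d,4),round(p[1]+np.cos(p[2])*d,4),.018,round(90+np.degrees(p[2]),2))
E
python3 - <<'E'
from path import *
rel(tcp(0),*[tcp(s) for s in np.arange(1,12)*.05])
E
```

```text
tcp [0.4536 0.3053 0.0202] [ 1.799e+02 -1.000e-01  8.810e+01] F [ 0.   0.1 -0.1] w 0.999 t 28.25
(np.float64(0.452), np.float64(0.2883), 0.018, np.float64(88.24)) -> [-0.0171, -0.001, 0.0021] [0.1, -0.1, -0.1]
(np.float64(0.4513), np.float64(0.2677), 0.018, np.float64(88.42)) -> [-0.0377, -0.001, 0.0021] [0.1, -0.1, -0.3]
(np.float64(0.4506), np.float64(0.2471), 0.018, np.float64(88.59)) -> [-0.0583, -0.001, 0.0021] [0.1, -0.1, -0.5]
(np.float64(0.4499), np.float64(0.2264), 0.018, np.float64(88.77)) -> [-0.079, -0.001, 0.0021] [0.1, -0.1, -0.7]
(np.float64(0.4492), np.float64(0.2058), 0.018, np.float64(88.95)) -> [-0.0996, -0.0011, 0.0021] [0.1, -0.1, -0.8]
(np.float64(0.4485), np.float64(0.1852), 0.018, np.float64(89.12)) -> [-0.1202, -0.0011, 0.002] [0.1, -0.1, -1.0]
(np.float64(0.4478), np.float64(0.1645), 0.018, np.float64(89.3)) -> [-0.141, -0.0011, 0.002] [0.1, -0.1, -1.2]
(np.float64(0.4471), np.float64(0.1439), 0.018, np.float64(89.47)) -> [-0.1616, -0.0011, 0.002] [0.1, -0.1, -1.4]
(np.float64(0.4464), np.float64(0.1232), 0.018, np.float64(89.65)) -> [-0.1823, -0.0011, 0.002] [0.1, -0.1, -1.5]
(np.float64(0.4457), np.float64(0.1026), 0.018, np.float64(89.83)) -> [-0.2029, -0.0012, 0.002] [0.1, -0.1, -1.7]
(np.float64(0.445), np.float64(0.0819), 0.018, np.float64(90.0)) -> [-0.2236, -0.0012, 0.002] [0.1, -0.1, -1.9]
(np.float64(0.4444), np.float64(0.0613), 0.018, np.float64(90.18)) -> [-0.2442, -0.0011, 0.0019] [0.1, -0.1, -2.1]
```

Emit:
{"op": "jog_arm", "data": {"plan": [{"delta_pos": [-0.012,-0.001,0.001],"angular": [0,0,-0.1],"jaw": 100},{"delta_pos": [-0.02,-0.001,0.001],"angular": [0,0,-0.1],"jaw": 100},{"delta_pos": [-0.03,-0.001,0.001],"angular": [0,0,-0.2],"jaw": 100},{"delta_pos": [-0.045,-0.001,0.001],"angular": [0,0,-0.4],"jaw": 100},{"delta_pos": [-0.062,-0.001,0.001],"angular": [0,0,-0.5],"jaw": 100},{"delta_pos": [-0.08,-0.001,0.001],"angular": [0,0,-0.7],"jaw": 100},{"delta_pos": [-0.1,-0.001,0.001],"angular": [0,0,-0.8],"jaw": 100},{"delta_pos": [-0.12,-0.001,0.001],"angular": [0,0,-1.0],"jaw": 100},{"delta_pos": [-0.141,-0.001,0.001],"angular": [0,0,-1.2],"jaw": 100},{"delta_pos": [-0.16,-0.001,0.001],"angular": [0,0,-1.4],"jaw": 100},{"delta_pos": [-0.173,-0.001,0.001],"angular": [0,0,-1.5],"jaw": 100},{"delta_pos": [-0.18,-0.001,0.001],"angular": [0,0,-1.5],"jaw": 100}]}}

```text
clock: 29.75
tcp_pos: [0.4468, 0.1246, 0.0185]
eef_rot: [179.9, -0.1, 89.6]
ft_force: [-0.3, 9.4, 5.6]
gripper_width: 0.999
```

Run:
```python
from path import *
c=snap("top"); cv2.imwrite("pics/t6.png",cv2.resize(c["image"][215:345,280:480],None,fx=4,fy=4,interpolation=cv2.INTER_CUBIC))
np.save("t6.npy",c["image"])
rel(*[tcp(s) for s in np.arange(10,21)*.05])
```

```text
tcp [0.4465 0.1241 0.0183] [179.9  -0.   89.6] F [ 0.1 -0.1  0.2] w 1.001 t 29.8
(np.float64(0.445), np.float64(0.0819), 0.018, np.float64(90.0)) -> [-0.0423, -0.0011, 0.0003] [0.1, -0.0, -0.4]
(np.float64(0.4444), np.float64(0.0613), 0.018, np.float64(90.18)) -> [-0.0629, -0.0016, 0.0002] [0.1, -0.0, -0.6]
(np.float64(0.4437), np.float64(0.0407), 0.018, np.float64(90.36)) -> [-0.0835, -0.0021, 0.0002] [0.1, -0.0, -0.8]
(np.float64(0.443), np.float64(0.02), 0.018, np.float64(90.53)) -> [-0.1042, -0.0027, 0.0002] [0.1, -0.0, -1.0]
(np.float64(0.4423), np.float64(-0.0006), 0.018, np.float64(90.71)) -> [-0.1248, -0.0032, 0.0002] [0.1, -0.0, -1.1]
(np.float64(0.4416), np.float64(-0.0213), 0.018, np.float64(90.88)) -> [-0.1455, -0.0038, 0.0002] [0.1, -0.0, -1.3]
(np.float64(0.4409), np.float64(-0.0419), 0.018, np.float64(91.06)) -> [-0.1661, -0.0043, 0.0002] [0.1, -0.0, -1.5]
(np.float64(0.4402), np.float64(-0.0626), 0.018, np.float64(91.24)) -> [-0.1868, -0.0048, 0.0002] [0.1, -0.0, -1.7]
(np.float64(0.4395), np.float64(-0.0833), 0.018, np.float64(91.41)) -> [-0.2075, -0.0054, 0.0002] [0.1, -0.0, -1.8]
(np.float64(0.4388), np.float64(-0.1039), 0.018, np.float64(91.59)) -> [-0.2281, -0.0059, 0.0001] [0.1, -0.0, -2.0]
(np.float64(0.4381), np.float64(-0.1246), 0.018, np.float64(91.76)) -> [-0.2488, -0.0065, 0.0001] [0.1, -0.0, -2.2]
```

View pics/t6.png

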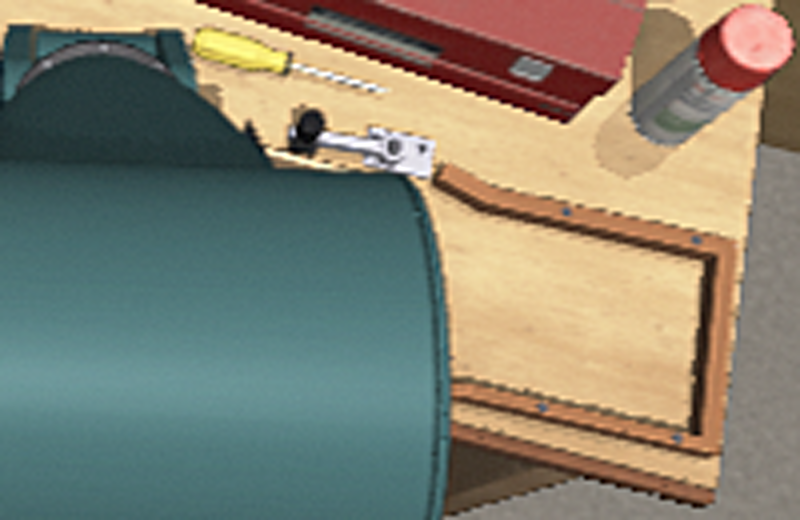

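The view shows the gate clear of the path, with the knob at (310,130). Only a sliver of the tray's far rim is visible, at (320,162). I'll keep pushing and watch the force.

Emit:
{"op": "jog_arm", "data": {"plan": [{"delta_pos": [-0.012,-0.0003,0],"angular": [0,0,-0.1],"jaw": 100},{"delta_pos": [-0.027,-0.0007,0],"angular": [0,0,-0.3],"jaw": 100},{"delta_pos": [-0.042,-0.001,0],"angular": [0,0,-0.4],"jaw": 100},{"delta_pos": [-0.058,-0.0015,0],"angular": [0,0,-0.6],"jaw": 100},{"delta_pos": [-0.074,-0.002,0],"angular": [0,0,-0.7],"jaw": 100},{"delta_pos": [-0.089,-0.0023,0],"angular": [0,0,-0.8],"jaw": 100},{"delta_pos": [-0.104,-0.0027,0],"angular": [0,0,-1.0],"jaw": 100},{"delta_pos": [-0.119,-0.003,0],"angular": [0,0,-1.1],"jaw": 100}]}}

```text
clock: 30.8
tcp_pos: [0.4426, 0.0058, 0.0182]
eef_rot: [179.9, -0.0, 90.7]
ft_force: [-0.0, 9.5, 8.5]
gripper_width: 1.003
```

Emit:
{"op": "jog_arm", "data": {"plan": [{"delta_pos": [-0.012,-0.0003,0],"angular": [0,0,-0.1],"jaw": 100},{"delta_pos": [-0.027,-0.0007,0],"angular": [0,0,-0.2],"jaw": 100},{"delta_pos": [-0.042,-0.0011,0],"angular": [0,0,-0.4],"jaw": 100},{"delta_pos": [-0.055,-0.0015,0],"angular": [0,0,-0.5],"jaw": 100},{"delta_pos": [-0.068,-0.0018,0],"angular": [0,0,-0.6],"jaw": 100},{"delta_pos": [-0.08,-0.0021,0],"angular": [0,0,-0.7],"jaw": 100}]}}

```text
clock: 31.55
tcp_pos: [0.4409, -0.0742, 0.018]
eef_rot: [180.0, -0.0, 91.4]
ft_force: [0.3, 9.6, 8.4]
gripper_width: 0.999
```

Run:
```python
from path import *
rel(*[tcp(s) for s in (.95,1)])
```

```text
tcp [ 0.4409 -0.0742  0.018 ] [180.   -0.   91.4] F [0.3 9.6 8.4] w 0.999 t 31.55
(np.float64(0.4388), np.float64(-0.1039), 0.018, np.float64(91.59)) -> [-0.0297, -0.0028, 0.0] [0.0, -0.0, -0.2]
(np.float64(0.4381), np.float64(-0.1246), 0.018, np.float64(91.76)) -> [-0.0503, -0.004, -0.0] [0.0, -0.0, -0.4]
```

Emit:
{"op": "jog_arm", "data": {"plan": [{"delta_pos": [-0.01,-0.001,0],"angular": [0,0,-0.1],"jaw": 100},{"delta_pos": [-0.02,-0.002,0],"angular": [0,0,-0.2],"jaw": 100},{"delta_pos": [-0.028,-0.003,0],"angular": [0,0,-0.3],"jaw": 100},{"delta_pos": [-0.034,-0.003,0],"angular": [0,0,-0.4],"jaw": 100},{"delta_pos": [-0.039,-0.004,0],"angular": [0,0,-0.4],"jaw": 100},{"delta_pos": [-0.043,-0.004,0],"angular": [0,0,-0.4],"jaw": 100}]}}

```text
clock: 32.3
tcp_pos: [0.4377, -0.117, 0.0179]
eef_rot: [180.0, -0.0, 91.8]
ft_force: [0.4, 8.8, 6.3]
gripper_width: 1.0
```

Emit:
{"op": "jog_arm", "data": {"plan": [{"delta_pos": [-0.002,0,0],"angular": [0,0,0],"jaw": 100},{"delta_pos": [-0.004,0,0],"angular": [0,0,0],"jaw": 100}]}}

```text
clock: 32.55
tcp_pos: [0.4378, -0.1208, 0.0179]
eef_rot: [-180.0, -0.0, 91.8]
ft_force: [-0.9, 9.3, 6.2]
gripper_width: 1.001
```

Emit:
{"op": "jog_arm", "data": {"plan": [{"delta_pos": [-0.002,0,0],"angular": [0,0,0],"jaw": 100},{"delta_pos": [-0.0035,0,0],"angular": [0,0,0],"jaw": 100}]}}

```text
clock: 32.8
tcp_pos: [0.4378, -0.1243, 0.0178]
eef_rot: [-180.0, -0.0, 91.8]
ft_force: [0.2, 9.4, 5.5]
gripper_width: 0.998
```

Emit:
{"op": "jog_arm", "data": {"plan": [{"delta_pos": [-0.0015,0,0],"angular": [0,0,0],"jaw": 100},{"delta_pos": [-0.002,0,0],"angular": [0,0,0],"jaw": 100}]}}

```text
clock: 33.05
tcp_pos: [0.4379, -0.1262, 0.0178]
eef_rot: [-180.0, -0.0, 91.8]
ft_force: [0.3, 10.1, 6.7]
gripper_width: 0.998
```

Emit:
{"op": "jog_arm", "data": {"plan": [{"delta_pos": [-0.001,0,0],"angular": [0,0,0],"jaw": 100},{"delta_pos": [-0.002,0,0],"angular": [0,0,0],"jaw": 100}]}}

```text
clock: 33.3
tcp_pos: [0.4379, -0.1272, 0.0178]
eef_rot: [-180.0, -0.1, 91.8]
ft_force: [5.2, 38.1, 13.6]
gripper_width: 1.002
```

Emit:
{"op": "jog_arm", "data": {"plan": [{"delta_pos": [-0.001,0,0],"angular": [0,0,0],"jaw": 100},{"delta_pos": [-0.002,0,0],"angular": [0,0,0],"jaw": 100}]}}

```text
clock: 33.55
tcp_pos: [0.4378, -0.1275, 0.0179]
eef_rot: [-179.9, -0.2, 91.7]
ft_force: [11.9, 69.6, 21.3]
gripper_width: 1.0
```

The force jumped at the end stop, so the tray is home. I'll back off and rise.

Emit:
{"op": "jog_arm", "data": {"plan": [{"delta_pos": [0.01,0,0],"angular": [0,0,0],"jaw": 100},{"delta_pos": [0.04,0,0],"angular": [0,0,0],"jaw": 100},{"delta_pos": [0.06,0,-0.05],"angular": [0,0,0],"jaw": 60},{"delta_pos": [0.09,0,-0.1],"angular": [0,0,-10],"jaw": 20},{"delta_pos": [0.15,0,-0.15],"angular": [0,0,-20],"jaw": 0},{"delta_pos": [0.21,0,-0.2],"angular": [0,0,-30],"jaw": 0},{"delta_pos": [0.27,0,-0.2],"angular": [0,0,-40],"jaw": 0},{"delta_pos": [0.32,0,-0.2],"angular": [0,0,-50],"jaw": 0},{"delta_pos": [0.37,0,-0.2],"angular": [0,0,-60],"jaw": 0},{"delta_pos": [0.42,0,-0.2],"angular": [0,0,-70],"jaw": 0},{"delta_pos": [0.47,0,-0.2],"angular": [0,0,-80],"jaw": 0},{"delta_pos": [0.5,0,-0.2],"angular": [0,0,-88],"jaw": 0}]}}

```text
clock: 35.05
tcp_pos: [0.4221, 0.3709, 0.2175]
eef_rot: [-180.0, 0.0, -179.8]
ft_force: [0.2, -1.6, 0.5]
gripper_width: 0.005
```

Run:
```python
from h import *
c=snap("top"); im=c["image"]
I=cv2.resize(im[205:345,320:480],None,fx=4.2,fy=4.2,interpolation=cv2.INTER_CUBIC)
cv2.imwrite("pics/t7.png",I); np.save("t7.npy",im)
d=np.load("t6.npy")
hsv=cv2.cvtColor(im,cv2.COLOR_BGR2HSV)
m=np.zeros(im.shape[:2],np.uint8); m[235:262,345:370]=(hsv[235:262,345:370,2]<60); print("knob px",np.argwhere(m).mean(0)[::-1],m.sum(), ray(c,*np.argwhere(m).mean(0)[::-1],.05).round(4))
rel((.57,-.04,.25,180),(.57,-.04,.042,180)); print(ctrl.get_obs()["qpos"].round(0))
```

```text
knob px [356.41666667 247.81666667] 60 [ 0.531  -0.0458  0.05  ]
tcp [0.4223 0.3729 0.2177] [ 179.9    0.  -179.4] F [-1.3 -1.   0.5] w 0.005 t 35.1
(0.57, -0.04, 0.25, 180) -> [-0.1436, -0.4143, -0.0326] [0.1, 0.0, 0.6]
(0.57, -0.04, 0.042, 180) -> [-0.1434, -0.4145, 0.1754] [0.1, 0.0, 0.6]
[ 39.   9. 115.   0.  56. -52.]
```

View pics/t7.png

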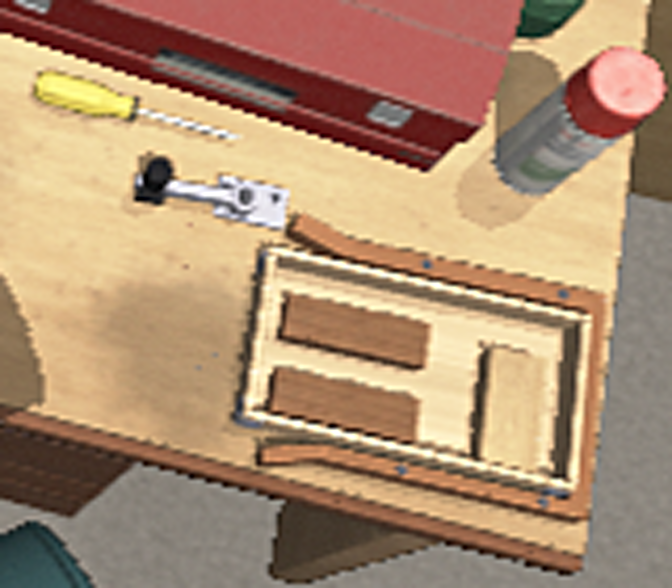

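The tray is home in the bay and straight: its end meets the stop at crop (585,400), and both strips and the block lie flat inside. The gate knob is at (155,172), which works out to (0.531, -0.046). Closing comes next: I'll descend on the far side of the knob, keeping the gripper body clear of the toolbox (about 0.605 against 0.62).

Emit:
{"op": "jog_arm", "data": {"plan": [{"delta_pos": [-0.02,-0.059,-0.033],"angular": [0,0,0.6],"jaw": 0},{"delta_pos": [-0.04,-0.118,-0.033],"angular": [0,0,0.6],"jaw": 0},{"delta_pos": [-0.06,-0.177,-0.033],"angular": [0,0,0.6],"jaw": 0},{"delta_pos": [-0.08,-0.236,-0.033],"angular": [0,0,0.6],"jaw": 0},{"delta_pos": [-0.1,-0.295,-0.033],"angular": [0,0,0.6],"jaw": 0},{"delta_pos": [-0.12,-0.354,-0.033],"angular": [0,0,0.6],"jaw": 0},{"delta_pos": [-0.135,-0.4,-0.033],"angular": [0,0,0.6],"jaw": 0},{"delta_pos": [-0.139,-0.418,-0.033],"angular": [0,0,0.6],"jaw": 0},{"delta_pos": [-0.139,-0.418,-0.033],"angular": [0,0,0.6],"jaw": 0},{"delta_pos": [-0.139,-0.418,-0.033],"angular": [0,0,0.6],"jaw": 0},{"delta_pos": [-0.139,-0.418,-0.033],"angular": [0,0,0.6],"jaw": 0}]}}

```text
clock: 36.48
tcp_pos: [0.5599, -0.048, 0.2504]
eef_rot: [180.0, -0.0, 179.3]
ft_force: [0.6, 0.5, 0.3]
gripper_width: 0.005
```

Run:
```python
from h import *
rel((.566,-.045,.042,180))
```

```text
tcp [ 0.5599 -0.048   0.2504] [180.   -0.  179.3] F [0.6 0.5 0.3] w 0.005 t 36.475
(0.566, -0.045, 0.042, 180) -> [-0.006, 0.0031, 0.2084] [0.0, -0.0, -0.7]
```

Emit:
{"op": "jog_arm", "data": {"plan": [{"delta_pos": [-0.006,0.003,0.05],"angular": [0,0,-0.7],"jaw": 0},{"delta_pos": [-0.006,0.003,0.1],"angular": [0,0,-0.7],"jaw": 0},{"delta_pos": [-0.006,0.003,0.14],"angular": [0,0,-0.7],"jaw": 0},{"delta_pos": [-0.006,0.003,0.165],"angular": [0,0,-0.7],"jaw": 0},{"delta_pos": [-0.006,0.003,0.165],"angular": [0,0,-0.7],"jaw": 0}]}}

```text
clock: 37.1
tcp_pos: [0.5651, -0.0453, 0.084]
eef_rot: [180.0, -0.2, 180.0]
ft_force: [0.4, -0.7, 0.4]
gripper_width: 0.003
```

Emit:
{"op": "jog_arm", "data": {"plan": [{"delta_pos": [0,0,0.02],"angular": [0,0,0],"jaw": 0},{"delta_pos": [0,0,0.043],"angular": [0,0,0],"jaw": 0},{"delta_pos": [0,0,0.043],"angular": [0,0,0],"jaw": 0}]}}

```text
clock: 37.48
tcp_pos: [0.5657, -0.046, 0.0414]
eef_rot: [180.0, -0.1, 179.9]
ft_force: [-0.3, 0.1, -0.2]
gripper_width: 0.006
```

Run:
```python
from h import *
H=np.array([.5413,-.116]);L=[]
for f in [1.4,1.2,1.,.8,.6,.45,.3,.15,.05,-.03]:
    K=H+.072*np.array([-np.cos(f),np.sin(f)]);F=K+.027*np.array([np.sin(f),np.cos(f)]);L.append((round(F[0],4),round(F[1],4),.042,180))
rel(*L)
```

```text
tcp [ 0.5657 -0.046   0.0414] [ 1.800e+02 -1.000e-01  1.799e+02] F [-0.3  0.1 -0.2] w 0.006 t 37.475
(np.float64(0.5557), np.float64(-0.0405), 0.042, 180) -> [0.01, 0.0055, -0.0005] [0.0, -0.1, -0.1]
(np.float64(0.5404), np.float64(-0.0391), 0.042, 180) -> [0.0253, 0.0069, -0.0005] [0.0, -0.1, -0.1]
(np.float64(0.5251), np.float64(-0.0408), 0.042, 180) -> [0.0406, 0.0052, -0.0005] [0.0, -0.1, -0.1]
(np.float64(0.5105), np.float64(-0.0455), 0.042, 180) -> [0.0552, 0.0005, -0.0005] [0.0, -0.1, -0.1]
(np.float64(0.4971), np.float64(-0.0531), 0.042, 180) -> [0.0685, -0.0072, -0.0004] [0.0, -0.1, -0.1]
(np.float64(0.4882), np.float64(-0.0604), 0.042, 180) -> [0.0774, -0.0145, -0.0004] [0.0, -0.1, -0.1]
(np.float64(0.4805), np.float64(-0.0689), 0.042, 180) -> [0.0851, -0.023, -0.0004] [0.0, -0.1, -0.1]
(np.float64(0.4741), np.float64(-0.0785), 0.042, 180) -> [0.0915, -0.0326, -0.0004] [0.0, -0.1, -0.1]
(np.float64(0.4707), np.float64(-0.0854), 0.042, 180) -> [0.0949, -0.0395, -0.0004] [0.0, -0.1, -0.1]
(np.float64(0.4685), np.float64(-0.0912), 0.042, 180) -> [0.0971, -0.0453, -0.0004] [0.0, -0.1, -0.1]
```

Emit:
{"op": "jog_arm", "data": {"plan": [{"delta_pos": [0.01,0.005,0],"angular": [0,0,0],"jaw": 0},{"delta_pos": [0.025,0.007,0],"angular": [0,0,0],"jaw": 0},{"delta_pos": [0.041,0.005,0],"angular": [0,0,0],"jaw": 0},{"delta_pos": [0.055,0,0],"angular": [0,0,0],"jaw": 0},{"delta_pos": [0.0685,-0.007,0],"angular": [0,0,0],"jaw": 0},{"delta_pos": [0.0775,-0.0145,0],"angular": [0,0,0],"jaw": 0},{"delta_pos": [0.085,-0.023,0],"angular": [0,0,0],"jaw": 0},{"delta_pos": [0.0915,-0.0325,0],"angular": [0,0,0],"jaw": 0},{"delta_pos": [0.095,-0.0395,0],"angular": [0,0,0],"jaw": 0},{"delta_pos": [0.096,-0.042,0],"angular": [0,0,0],"jaw": 0},{"delta_pos": [0.096,-0.042,0],"angular": [0,0,0],"jaw": 0}]}}

```text
clock: 38.85
tcp_pos: [0.4703, -0.0883, 0.0423]
eef_rot: [-180.0, -0.0, 179.9]
ft_force: [0.5, -0.6, -0.1]
gripper_width: 0.008
```

Emit:
{"op": "jog_arm", "data": {"plan": [{"delta_pos": [0,-0.002,0],"angular": [0,0,0],"jaw": 0},{"delta_pos": [0,-0.004,0],"angular": [0,0,0],"jaw": 0}]}}

```text
clock: 39.1
tcp_pos: [0.4701, -0.092, 0.0423]
eef_rot: [180.0, -0.0, 179.9]
ft_force: [-1.4, 1.5, 0.1]
gripper_width: 0.004
```

Emit:
{"op": "jog_arm", "data": {"plan": [{"delta_pos": [0,-0.001,0],"angular": [0,0,0],"jaw": 0},{"delta_pos": [0,-0.002,0],"angular": [0,0,0],"jaw": 0}]}}

```text
clock: 39.35
tcp_pos: [0.4702, -0.0941, 0.0424]
eef_rot: [180.0, -0.0, 179.9]
ft_force: [-1.4, 0.9, 0.1]
gripper_width: 0.007
```

Emit:
{"op": "jog_arm", "data": {"plan": [{"delta_pos": [0,-0.001,0],"angular": [0,0,0],"jaw": 0},{"delta_pos": [0,-0.002,0],"angular": [0,0,0],"jaw": 0}]}}

```text
clock: 39.6
tcp_pos: [0.4703, -0.0962, 0.0424]
eef_rot: [-180.0, 0.0, 179.9]
ft_force: [-0.9, 1.0, 0.0]
gripper_width: 0.006
```

Emit:
{"op": "jog_arm", "data": {"plan": [{"delta_pos": [0,-0.001,0],"angular": [0,0,0],"jaw": 0},{"delta_pos": [0,-0.002,0],"angular": [0,0,0],"jaw": 0}]}}

```text
clock: 39.85
tcp_pos: [0.4702, -0.0982, 0.0424]
eef_rot: [-180.0, 0.0, 179.9]
ft_force: [-0.5, 0.7, 1.1]
gripper_width: 0.003
```

Emit:
{"op": "jog_arm", "data": {"plan": [{"delta_pos": [0,-0.001,0],"angular": [0,0,0],"jaw": 0},{"delta_pos": [0,-0.002,0],"angular": [0,0,0],"jaw": 0}]}}

```text
clock: 40.1
tcp_pos: [0.4702, -0.1002, 0.0424]
eef_rot: [180.0, -0.0, 179.9]
ft_force: [-1.2, 0.3, 0.2]
gripper_width: 0.003
```

Emit:
{"op": "jog_arm", "data": {"plan": [{"delta_pos": [0,-0.001,0],"angular": [0,0,0],"jaw": 0},{"delta_pos": [0,-0.002,0],"angular": [0,0,0],"jaw": 0}]}}

```text
clock: 40.35
tcp_pos: [0.47, -0.1012, 0.0423]
eef_rot: [179.9, -0.0, 179.9]
ft_force: [2.5, 23.3, 3.1]
gripper_width: 0.004
```

Emit:
{"op": "jog_arm", "data": {"plan": [{"delta_pos": [0,-0.001,0],"angular": [0,0,0],"jaw": 0},{"delta_pos": [0,-0.002,0],"angular": [0,0,0],"jaw": 0}]}}

```text
clock: 40.6
tcp_pos: [0.4699, -0.1019, 0.0423]
eef_rot: [179.8, -0.1, 179.8]
ft_force: [5.9, 45.4, 5.4]
gripper_width: 0.003
```

Run:
```python
from h import *
for n in("scene","top"):
    c=snap(n); print(n,[proj(c,p).round() for p in((.4702,-.104,.05),(.47,-.118,.05))])
    if n=="scene": im=c["image"]; cv2.imwrite("pics/s8.png",cv2.resize(im[160:250,320:440],None,fx=6,fy=6,interpolation=cv2.INTER_CUBIC))
rel()
```

```text
scene [array([356., 191.]), array([357., 190.])]
top [array([371., 270.]), array([375., 271.])]
tcp [ 0.4699 -0.1017  0.0423] [ 1.798e+02 -1.000e-01  1.798e+02] F [ 5.7 40.2  5.6] w 0.004 t 40.7
```

The gate hit its stop, with the force jumping to about 45 N at the fingers. I'll back off, clear the view and check.

Emit:
{"op": "jog_arm", "data": {"plan": [{"delta_pos": [0,0.01,0],"angular": [0,0,0],"jaw": 0},{"delta_pos": [0,0.04,0],"angular": [0,0,0],"jaw": 0},{"delta_pos": [0,0.06,-0.06],"angular": [0,0,0],"jaw": 0},{"delta_pos": [0,0.1,-0.12],"angular": [0,0,0],"jaw": 0},{"delta_pos": [0,0.16,-0.17],"angular": [0,0,0],"jaw": 0},{"delta_pos": [0,0.22,-0.2],"angular": [0,0,0],"jaw": 0},{"delta_pos": [0,0.28,-0.22],"angular": [0,0,0],"jaw": 0},{"delta_pos": [0,0.34,-0.22],"angular": [0,0,0],"jaw": 0},{"delta_pos": [0,0.4,-0.22],"angular": [0,0,0],"jaw": 0},{"delta_pos": [0,0.46,-0.22],"angular": [0,0,0],"jaw": 0},{"delta_pos": [0,0.46,-0.22],"angular": [0,0,0],"jaw": 0},{"delta_pos": [0,0.46,-0.22],"angular": [0,0,0],"jaw": 0}]}}

```text
clock: 42.2
tcp_pos: [0.4707, 0.3564, 0.262]
eef_rot: [-180.0, -0.0, -180.0]
ft_force: [-0.3, 0.5, -0.0]
gripper_width: 0.001
```

Run:
```python
from h import *
c=snap("top"); im=c["image"]
cv2.imwrite("pics/t9.png",cv2.resize(im[205:345,320:480],None,fx=4.2,fy=4.2,interpolation=cv2.INTER_CUBIC))
v=im[262:285,362:392].max(2); q=np.argwhere(v<50).mean(0)[::-1]+[362,262]; k=ray(c,*q,.05); print("knob",q,k)
a=np.arctan2(k[1]+.116,-(k[0]-.5413))+.031; print("gate angle",a,"r",np.hypot(k[0]-.5413,k[1]+.116))
rel()
```

```text
knob [375.8        271.88888889] [ 0.46816643 -0.12133167  0.05      ]
gate angle -0.041774390908203715 r 0.07332766058871448
tcp [0.4707 0.3554 0.262 ] [-180.   -0.  180.] F [-0.5 -0.8 -1.1] w 0.006 t 42.25
```

View pics/t9.png

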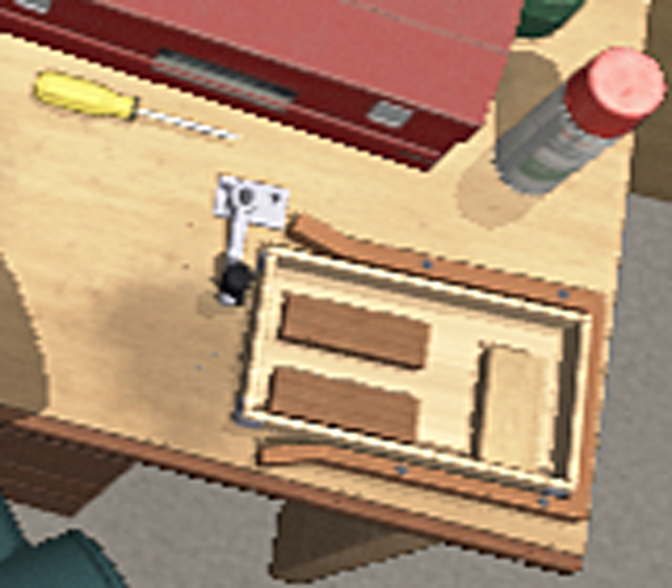

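The gate is across the mouth with its knob at crop (235,280), at an angle of about 0. The tray hasn't moved, the offcuts lie flat in it, and the arm is clear.

```bash
python3 -c "
from workcell import ctrl
print(ctrl.hand_in())"
```

```text
the job is handed in; nothing more can be done
None
```

I finished the job and handed it in after about 42 s of robot time; hand-in gives no verdict. The three offcuts present (the pale block and two dark strips) are lying flat in the tray. The tray is in the bay and the gate is shut behind it.

- **Offcuts:** each grasp width matched its piece (42 mm for the block, 34 mm for each strip). In the last picture all three lie level inside the walls.
- **Tray:** I pushed it with both open fingers at a steady force of about 9 N. At the end stop the force rose to about 70 N on the fingers. In the pictures it looks straight and against the stop.
- **Gate:** I pushed it until it met its stop, at about 45 N. The picture puts it at about -0.04 rad, which is fully shut within measuring error.
- **Bystanders:** I never touched the screwdriver, torch or tape. The last picture shows the screwdriver in place but does not include the other two; they were in place when last in view, before the second strip was picked up.
- **Disagreements:** contact with the end stop came about 3 mm further on than predicted. The gate stop came about 7 mm further on. The fingers may be slimmer than I assumed, with a couple of millimetres of calibration error on top.

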